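# Strip the used-capsule unit for washing

### The arm

A 6-joint arm with a two-finger parallel gripper is mounted at the origin on a cart in front of the work surface, level with it; the furniture and walls round the work are solid. World frame = base frame: x ahead of the robot, y to its left, z up, the work surface at z = 0. Lengths are in m, angles in rad, forces in N, time in s.
With the tool pointing down it reaches from about 0.35 to 0.775 m from the base axis. Payload 5.5 kg.
Tool frame: the origin (TCP) lies at the very end of the fingers, on their centre line; the grasp point (between the pads) lies 19 mm behind it; z points along the fingers, y is the line along which they close (so a half turn about z gives the same grasp; the last joint's range is limited). The gripper opens to 85 mm and grips with 20 to 120 N. Pads are 22 mm wide; open, the fingers measure 114 mm over their backs; the gripper's body (76 mm by 85 mm) begins 54 mm behind the grasp point. The pads swing forward as they close: fully open they stand 13 mm farther back than shut.
Start: joints at [1.092, 0.313, 0.046, 1.304, 0, 1.431], TCP at [0.191, 0.542, 0.231] pointing down, gripper open.
Joint ranges: [-2.76, 2.76], [-0.86, 1.69], [-1.03, 1.26], [-2.2, 2.34], [-1.47, 1.5], [-3.14, 3.14]. Speed limits (rad/s): [2.57, 2.57, 3.14, 3.14, 3.14, 3.14].

### API

Orientations are given as a unit quaternion [w, x, y, z].
In Python, from workcell import env, cams, ticket, spotter gives the robot as it stands.
- The arm moves only by the tool jog_arm, never from a script. Its argument "increments" is a list that holds one entry, the list of rows, each a list of 7 numbers: the shift along the tool's x, y, z in units of 0.25 m (1.0 is 0.25 m), then the turn, a rotation vector about the tool's x, y, z in units of 180 degrees (1.0 is 180 degrees), then the closure in counts, from 0 (fully open) to 255 (shut). A call has 1 to 20 rows; each row shifts and turns the commanded pose from where the row before left it, along the tool's axes as they then stand; what a row does not reach is not made up. A row lasts 1/10 s, in which the tool goes at most 50 mm and 8.59 degrees, less where a joint would pass 70% of its speed; a pose out of reach is approached as far as the arm can. A call with a number of a shift or a turn outside -1 to 1 is refused whole. A call with a gripper value outside its range is refused whole. The fingers move at their own pace and stop on an object; "force" is the grip in N (left out, the last holds). Time passes only in rows, so rows that do not move let the fingers close. It gives the time, the measured TCP pose, the force, the opening and the grip force at its end, in the units of the state.
- env.get_state(): the state, without advancing time (a new reading comes with each control period).
- cams.read_camera(name): name is "side" or "top" or "wrist"; returns a dict with "pixels" (480x640x3 uint8, red, green, blue), "fx", "fy", "cx", "cy" (pixels), "k1" (the pictures are not rectified: a ray, as slopes to the right and down, at radius r is drawn at 1 + k1 r^2 times it, then the intrinsics apply), "xyz" and "attitude" of the camera in the world; the wrist camera has in their place "mount" (4x4, takes a point from camera to tool coordinates, whose origin is the TCP and whose axes are the flange's). Camera axes: x right, y down, z forward; pixel columns grow to the right and rows downward; lengths in m; the calibration is good to about 2 mm. A picture is of the moment at which its call begins: read the wrist's pose just before it. There is no depth.
- ticket.hand_in(): hands the job in; it is judged then, once.
Trained networks look in the newest picture that a camera, given by its name, has taken for a name from the list of things; names that differ only in an ending like _2 or _b are one class to them, and where a whole thing is asked for, a point or a joint stands for the part that bears it (a point fixed in the world has none). Each returns a list of dicts, best first, with "conf" (0 to 1); they miss things now and then, are a little off and sometimes report something else, mostly with a low value. They report only what shows in the picture. A call takes as long as a camera call. They do not tell look-alikes from the thing itself.
- spotter.find_in(target, camera): "uv" ([column, row] in pixels, amid what is visible of it).
- spotter.cut_out(target, camera): "region" (480x640 bool, what is visible of it) and "uv" ([column, row] in pixels, amid what is visible of it).
- spotter.landmark_of(target, camera): "uv" ([column, row] in pixels: a listed point, or the origin of a listed thing).
The state is a dict: "clock": time; "joint_pos": joint angles; "qvel": joint speeds; "tau": joint torques, N m; "tcp_pos": TCP position; "orientation": TCP orientation; "wrist_force": force on the tool from outside, world axes, zero at the start; "ft_torque": the same for the moment, N m; "finger_gap": finger opening in m; "grip_force": force on a finger pad.
Only numpy, scipy, OpenCV 4.12 (cv2) and the standard library are available. Lean on these libraries where they do the work, as an engineer would, in place of code of your own. Each camera call takes 0.05 s, during which the arm holds its last target. There are 200 camera calls.

### The job

Take the used-capsule unit apart from the top down for washing: first the shot glass, then the cup stand, then the capsule holder out of its drip tray, standing each upright and flat, well within the dark drying mat before you take the next. Put every used capsule, strays included, down inside the green waste bin, and leave the bin upright and the jars and bell undisturbed.

Things in the scene. Friction and masses are not known exactly. Their poses are not given: they have to be found in the camera images.
- drip_tray: low steel drip tray, 190 (its x) x 124 (y) x 16 mm high, floor 5 mm thick, walls 4 mm; stuck to the worktop, does not move. Origin: centre of its underside, z up. The capsule holder stands on its floor with 3 mm play in y and 10 mm in x; the end walls of the cup stand reach down into the x gaps.
- capsule_holder: shallow white plastic holder, 158 (its x) x 112 (y) mm, about 0.16 kg, floor 3 mm thick, outer walls only 10 mm high and 3 mm thick, a thin low divider at x = 0 and on it, in the centre, an upright grip fin 10 mm thick (x) x 50 mm wide (y) whose top is 56 mm above the underside, so it stands clear above the capsules. Holds up to four capsules standing on its floor at about x = +-50, y = +-31 mm. Origin: centre of its underside.
- cup_stand: black plastic cup stand, 174 (its x) x 112 (y) mm, about 0.2 kg: a plate with its top 65 mm above the feet, on two 4 mm end walls at x = +-85 mm, open at both long sides, standing over the capsule holder in the drip tray. On the centre of the plate an upright orange grip fin 50 mm long (x), 10 mm thick (y), from 65 to 92 mm. Origin: centre of its underside, at foot level.
- shot_glass: shot glass, 58 mm tall, 38 mm wide at the foot and 47 mm at the rim, about 42 mm at mid height; stands on the plate of the cup stand about 52 mm from its centre on the +x side. Origin: centre of its underside.
- capsule_1: used coffee capsule, rigid, copper-coloured metal, 32 mm tall, 25 g, standing on a flange 38 mm wide and 2 mm thick; the body above is 32 mm wide, 30 mm near the top. Stands in the capsule holder at the start. May be absent. Origin: centre of the flange's underside, own z towards the narrow end.
- capsule_2: used coffee capsule, rigid, green metal, 32 mm tall, 25 g, standing on a flange 38 mm wide and 2 mm thick; the body above is 32 mm wide, 30 mm near the top. Stands in the capsule holder at the start. May be absent. Origin: centre of the flange's underside, own z towards the narrow end.
- capsule_3: used coffee capsule, rigid, blue metal, 32 mm tall, 25 g, standing on a flange 38 mm wide and 2 mm thick; the body above is 32 mm wide, 30 mm near the top. Stands in the capsule holder at the start. May be absent. Origin: centre of the flange's underside, own z towards the narrow end.
- capsule_4: used coffee capsule, rigid, brass-coloured metal, 32 mm tall, 25 g, standing on a flange 38 mm wide and 2 mm thick; the body above is 32 mm wide, 30 mm near the top. Stands in the capsule holder at the start. May be absent. Origin: centre of the flange's underside, own z towards the narrow end.
- capsule_5: used coffee capsule, rigid, red metal, 32 mm tall, 25 g, standing on a flange 38 mm wide and 2 mm thick; the body above is 32 mm wide, 30 mm near the top. Stands on the worktop at the start. May be absent. Origin: centre of the flange's underside, own z towards the narrow end.
- drying_mat: dark ribbed rubber mat, 220 (its x) x 340 (y) x 4 mm, fixed on the worktop. Origin: centre of its underside. Behind the mat and the bin, for y from about -0.16 to -0.52 m, stands a toaster oven some 0.24 m tall, its front and handle at about x = 0.60 m: keep the gripper clear of it.
- waste_bin: green open-topped waste bin, 130 x 130 mm outside, 85 mm high, walls 4 mm, a 4 mm wide rim bead outside, 0.6 kg, loose. Origin: centre of its underside, z up.
- counter_bell: counter bell, 84 x 84 x 62 mm, bystander; origin: centre of its underside
- sugar_jar: jar with a grey lid, 59 x 59 x 95 mm, bystander; origin: centre of its underside
- cinnamon_jar: spice jar with a red lid, 44 x 44 x 105 mm, bystander; origin: centre of its underside
Not all that is in view belongs to the job. Several things have the shape of the capsule_5; the one meant has the colours described above.

How it is judged:
On the way, in this order (a step that is already met when the one before it is completed fails the run):
1. the shot glass stands upright on the drying mat, released (x of shot_glass in the frame of drying_mat between -0.085 and 0.085 m and y of shot_glass in the frame of drying_mat between -0.15 and 0.15 m and z of shot_glass in the frame of drying_mat between -0.003 and 0.01 m and angle between shot_glass's own z axis and vertical below 0.1 rad and contact force between the fingers and shot_glass below 0.1 N), for 0.2 s.
2. the cup stand stands upright on the drying mat, released (x of cup_stand in the frame of drying_mat between -0.085 and 0.085 m and y of cup_stand in the frame of drying_mat between -0.15 and 0.15 m and z of cup_stand in the frame of drying_mat between -0.003 and 0.01 m and angle between cup_stand's own z axis and vertical below 0.1 rad and contact force between the fingers and cup_stand below 0.1 N), for 0.2 s.
3. the capsule holder stands upright on the drying mat, released (x of capsule_holder in the frame of drying_mat between -0.085 and 0.085 m and y of capsule_holder in the frame of drying_mat between -0.15 and 0.15 m and z of capsule_holder in the frame of drying_mat between -0.003 and 0.01 m and angle between capsule_holder's own z axis and vertical below 0.1 rad and contact force between the fingers and capsule_holder below 0.1 N), for 0.2 s.
At the end, for the whole second after the job is handed in: Shot glass, cup stand and capsule holder stand on the drying mat, tilted less than 0.1 rad, each with its origin within 85 mm (mat x) and 150 mm (mat y) of the mat's centre; every capsule present is inside the waste bin, below its rim; the bin is upright; all released and at rest (all of step 1 and all of step 2 and all of step 3 and x of capsule_1 in the frame of waste_bin between -0.063 and 0.063 m and y of capsule_1 in the frame of waste_bin between -0.063 and 0.063 m and z of capsule_1 in the frame of waste_bin between 0 and 0.085 m and x of capsule_2 in the frame of waste_bin between -0.063 and 0.063 m and y of capsule_2 in the frame of waste_bin between -0.063 and 0.063 m and z of capsule_2 in the frame of waste_bin between 0 and 0.085 m and x of capsule_3 in the frame of waste_bin between -0.063 and 0.063 m and y of capsule_3 in the frame of waste_bin between -0.063 and 0.063 m and z of capsule_3 in the frame of waste_bin between 0 and 0.085 m and x of capsule_4 in the frame of waste_bin between -0.063 and 0.063 m and y of capsule_4 in the frame of waste_bin between -0.063 and 0.063 m and z of capsule_4 in the frame of waste_bin between 0 and 0.085 m and x of capsule_5 in the frame of waste_bin between -0.063 and 0.063 m and y of capsule_5 in the frame of waste_bin between -0.063 and 0.063 m and z of capsule_5 in the frame of waste_bin between 0 and 0.085 m and angle between waste_bin's own z axis and vertical below 0.1 rad and linear speed of each of shot_glass, cup_stand, capsule_holder, capsule_1, capsule_2, capsule_3, capsule_4, capsule_5, waste_bin below 0.03 m/s); the robot touches nothing.
It fails at once if the counter bell is moved more than 30 mm (distance of counter_bell from where it was at the start of the episode above 0.03 m).
It fails at once if the sugar jar is moved more than 30 mm (distance of sugar_jar from where it was at the start of the episode above 0.03 m).
It fails at once if the cinnamon jar is moved more than 30 mm (distance of cinnamon_jar from where it was at the start of the episode above 0.03 m).
It fails at once if the shot glass is knocked over (angle between shot_glass's own z axis and vertical above 1 rad).
It fails at once if the waste bin is tipped over (angle between waste_bin's own z axis and vertical above 0.8 rad).
Of capsule_1, capsule_2, capsule_3, capsule_4, capsule_5 only 3 to 5 are there at a start; the rules pass over those that are not, and their reading is None.
At some moment in a run one of waste_bin, capsule_1, capsule_2, capsule_3, capsule_4, capsule_5 may be knocked a few centimetres aside while the robot is not near it.
It also fails if it takes over 208 s, if anything falls off the work surface, if the arm or the gripper's body presses on something with over 40 N, if the wrist force passes 120 N, or if a joint passes its speed limit or range.

## Working session

There is one attempt and no reset: what is moved stays moved. The work goes in short steps, Python scripts to look and compute and a tool call to move; the robot and the scene stay as the last step left them, time stands still between calls to the robot, and variables do not carry over. Pictures are saved under pics/ and viewed, at most 14 in all, crops included, and the job is handed in when it is done.

Besides the shell and the picture viewer there is one more tool, called after "Emit:" as name([rows], argument=value, ...), one row to a line, values as JSON. jog_arm: Moves the arm, as the interface text tells. Shifts and turns lie within -1 to 1; 1 stands for 0.25 m of shift or 180 degrees of turn. Its arguments: {"type":"object","properties":{"increments":{"type":"array"},"force":{"type":"number"}},"required":["increments"]}

```bash
mkdir -p pics; ls; python3 - <<'E'
from workcell import env,cams,spotter
import cv2,numpy as np
s=env.get_state();print({k:np.round(v,3).tolist() for k,v in s.items()})
for n in("top","side"):
    c=cams.read_camera(n);cv2.imwrite(f"pics/{n}0.png",c["pixels"][:,:,::-1])
    print(n,{k:np.round(v,4).tolist() for k,v in c.items() if k!="pixels"})
    if n=="top":
        for t in["drip_tray","capsule_holder","cup_stand","shot_glass","capsule_1","capsule_5","drying_mat","waste_bin","counter_bell","sugar_jar","cinnamon_jar"]:
            print(t,[(np.round(d["uv"]).tolist(),round(d["conf"],2)) for d in spotter.landmark_of(t,n)][:7])
c=cams.read_camera("wrist");print({k:np.round(v,4).tolist() for k,v in c.items() if k!="pixels"})
E
```

```text
pics
{'clock': 0.0, 'joint_pos': [1.092, 0.314, 0.045, 1.304, 0.0, 1.431], 'qvel': [-0.001, 0.001, -0.0, 0.001, 0.001, -0.001], 'tau': [0.003, -48.063, 29.853, 0.019, 0.0, 0.0], 'tcp_pos': [0.191, 0.542, 0.23], 'orientation': [-0.0, 0.169, 0.986, -0.001], 'wrist_force': [-0.653, 0.747, 0.796], 'ft_torque': [-0.061, -0.024, -0.005], 'grip_force': 0.0, 'finger_gap': 0.085}
top {'fx': 542.0187, 'fy': 542.0187, 'cx': 321.7439, 'cy': 233.5321, 'k1': -0.1461, 'xyz': [0.1986, 0.1557, 1.3005], 'attitude': [0.0841, -0.5221, 0.8383, -0.1328]}
drip_tray []
capsule_holder []
cup_stand [([215.0, 312.0], 0.85)]
shot_glass [([203.0, 286.0], 0.93)]
capsule_1 [([250.0, 251.0], 0.63), ([275.0, 224.0], 0.54), ([274.0, 263.0], 0.45)]
capsule_5 [([250.0, 251.0], 0.63), ([275.0, 224.0], 0.54), ([274.0, 263.0], 0.45)]
drying_mat [([376.0, 259.0], 0.94)]
waste_bin []
counter_bell [([177.0, 259.0], 0.69)]
sugar_jar [([341.0, 187.0], 0.63)]
cinnamon_jar [([319.0, 202.0], 0.65)]
side {'fx': 574.6716, 'fy': 574.6716, 'cx': 325.4428, 'cy': 237.7214, 'k1': -0.1887, 'xyz': [0.5336, 1.1051, 0.6295], 'attitude': [-0.0018, -0.0179, 0.8455, -0.5337]}
{'fx': 369.7454, 'fy': 369.7454, 'cx': 322.8711, 'cy': 236.5485, 'k1': -0.072, 'mount': [[0.0002, -0.9611, -0.2761, 0.0703], [1.0, 0.0, 0.0006, 0.0003], [-0.0006, -0.2761, 0.9611, -0.1425], [0.0, 0.0, 0.0, 1.0]]}
```

View pics/top0.png

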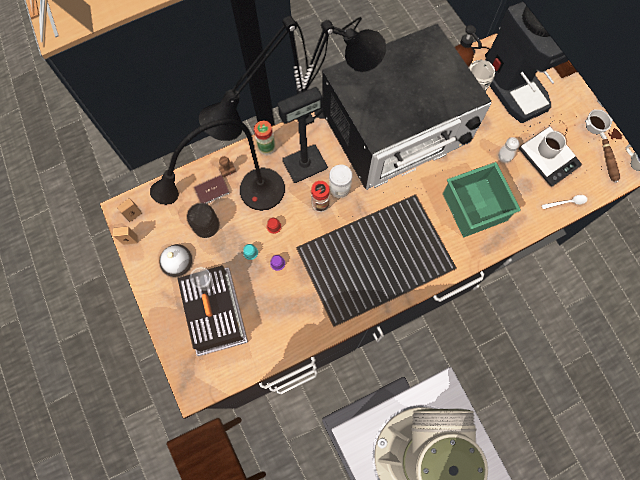

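View pics/side0.png

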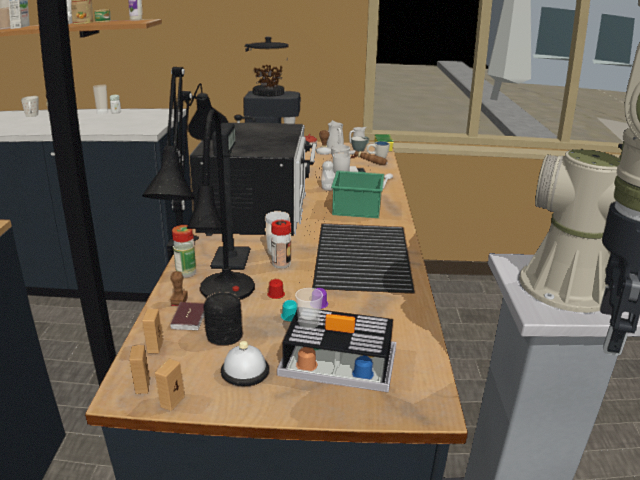

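The top picture shows these things that could be taken for the stray: red capsule (274,225), teal (250,251), purple (278,262), the cinnamon jar's red lid (320,190) and a red-lidded jar (264,130). Red at (274,225) matches capsule_5. The stand unit is at (212,305) with the glass at (203,278), the bell at (176,260), the mat at (376,260) and the bin at (482,197). The side view shows the copper (308,358) and blue (363,367) capsules under the stand.

```bash
cat > h.py <<'E'
import numpy as np,cv2
from scipy.spatial.transform import Rotation as R
from workcell import env,cams,spotter
q2R=lambda q:R.from_quat([q[1],q[2],q[3],q[0]])
def cam(n):
    s=env.get_state();c=cams.read_camera(n)
    if n=="wrist":
        T=np.eye(4);T[:3,:3]=q2R(s["orientation"]).as_matrix();T[:3,3]=s["tcp_pos"];c["T"]=T@np.array(c["mount"])
    else:
        T=np.eye(4);T[:3,:3]=q2R(c["attitude"]).as_matrix();T[:3,3]=c["xyz"];c["T"]=T
    c["K"]=np.array([[c["fx"],0,c["cx"]],[0,c["fy"],c["cy"]],[0,0,1.]]);c["D"]=np.array([c["k1"],0,0,0.])
    return c
def toplane(c,uv,z=0):
    p=cv2.undistortPoints(np.array(uv,float).reshape(-1,1,2),c["K"],c["D"]).reshape(-1,2)
    d=np.c_[p,np.ones(len(p))]@c["T"][:3,:3].T;o=c["T"][:3,3]
    return (o+d*((z-o[2])/d[:,2])[:,None])[:,:2]
def proj(c,P):
    Ti=np.linalg.inv(c["T"]);P=np.atleast_2d(P).astype(float)
    return cv2.projectPoints(P,cv2.Rodrigues(Ti[:3,:3])[0],Ti[:3,3],c["K"],c["D"])[0].reshape(-1,2)
def save(c,name,box=None,k=1):
    im=c["pixels"][:,:,::-1]
    if box: im=im[box[1]:box[3],box[0]:box[2]]
    cv2.imwrite("pics/"+name,cv2.resize(im,None,fx=k,fy=k,interpolation=cv2.INTER_CUBIC))
def best(t,n,f="landmark_of"):
    return [(np.round(d["uv"],1).tolist(),round(d["conf"],2)) for d in getattr(spotter,f)(t,n)]
def rect(mask):
    m=mask.astype(np.uint8);c=max(cv2.findContours(m,0,2)[0],key=cv2.contourArea);return c.reshape(-1,2)
def planerect(c,mask,z):
    p=toplane(c,rect(mask),z);(x,y),(w,h),a=cv2.minAreaRect((p*1000).astype(np.float32));return np.round([x,y,w,h,a],1)
def fmt(s): return {k:np.round(s[k],4).tolist() for k in("clock","tcp_pos","orientation","wrist_force","finger_gap","grip_force")}
E
python3 - <<'E'
from h import *
c=cam("top")
for t,z in [("drip_tray",.016),("cup_stand",.065),("shot_glass",.058),("drying_mat",.004),("waste_bin",.085),("counter_bell",.0),("sugar_jar",0.05),("cinnamon_jar",0.05),("capsule_5",.016)]:
    for d in spotter.cut_out(t,"top")[:3]:
        r=np.array(d["region"]);print(t,round(d["conf"],2),np.round(d["uv"]),planerect(c,r,z),"n",r.sum())
for t,uv,z in [("red",(274,225),.016),("teal",(250,251),.016),("purple",(278,262),.016),("glassrim",(203,278),.123),("finA",(206,292),.092),("finB",(209,315),.092),("cin",(320,190),.1),("sug",(341,175),.09),
 ("binUL",(446,178),.085),("binUR",(502,163),.085),("binLR",(521,203),.085),("binLL",(467,233),.085)]:
    print(t,np.round(toplane(c,uv,z)[0],3))
print(proj(c,[[.191,.542,.23],[0,0,0.1]]))
save(c,"crop.png",(150,200,350,360),4)
E
```

```text
drip_tray 0.66 [243. 329.] [483.3 259.7 109.7 221.7  46.2] n 441
cup_stand 0.73 [213. 313.] [514.9 295.7 116.3 184.7  79.7] n 3458
cup_stand 0.57 [175. 260.] [654.2 324.5  76.7  76.9  78.5] n 807
shot_glass 0.65 [200. 281.] [587.  286.5  56.6  45.5   1.8] n 367
waste_bin 0.61 [479. 200.] [ 467.  -403.7  166.   151.1   84.8] n 3596
counter_bell 0.68 [175. 259.] [678.6 333.   79.7  84.6  68. ] n 862
sugar_jar 0.76 [341. 180.] [ 673.5 -125.5   55.5   87.7   63.6] n 611
cinnamon_jar 0.91 [320. 195.] [656.7 -61.1  45.   80.4  63.8] n 508
capsule_5 0.7 [275. 223.] [649.6  73.8  35.3  40.1  65.2] n 188
capsule_5 0.66 [278. 264.] [557.  104.8  36.   33.2  18.5] n 167
capsule_5 0.47 [250. 252.] [615.1 152.3  39.6  32.    1.6] n 174
red [0.649 0.071]
teal [0.614 0.153]
purple [0.558 0.102]
glassrim [0.568 0.274]
finA [0.545 0.284]
finB [0.493 0.298]
cin [ 0.652 -0.059]
sug [ 0.669 -0.124]
binUL [ 0.55  -0.355]
binUR [ 0.523 -0.505]
binLR [ 0.411 -0.49 ]
binLL [ 0.404 -0.328]
[[140.99863476 499.01550851]
 [430.64795166 459.19725732]]
```

View pics/crop.png

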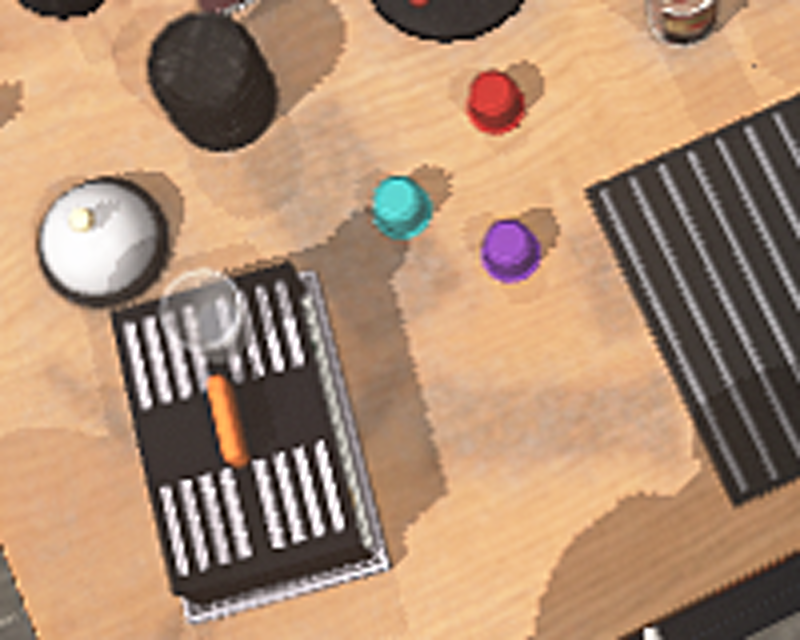

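The close crop confirms the red capsule (crop 497,100) stands apart from the teal (400,207) and purple (510,250) decoys. The glass is at crop (203,312) and the orange fin at crop (228,420).

```bash
cat >> h.py <<'E'
def plan(tgt,yaw=None,step=.045,start=None):
    """rows to tgt (TCP, tool down) with tool-y at world angle yaw deg (mod 180)"""
    s=env.get_state();p=np.array(s["tcp_pos"]);M=q2R(s["orientation"]).as_matrix()
    cur=np.degrees(np.arctan2(M[1,1],M[0,1]));dy=0 if yaw is None else (yaw-cur+90)%180-90
    xd=np.array([np.cos(np.radians(cur+dy-90)),np.sin(np.radians(cur+dy-90)),0])
    M2=np.c_[[np.sin(np.radians(cur+dy)),-np.cos(np.radians(cur+dy)),0],[np.cos(np.radians(cur+dy)),np.sin(np.radians(cur+dy)),0],[0,0,-1.]]
    rv=R.from_matrix(M.T@M2).as_rotvec()/np.pi
    nt=int(np.ceil(np.linalg.norm(rv)/.045-.05))
    d=M2.T@(np.array(tgt)-p)/.25;ns=max(1,int(np.ceil(np.linalg.norm(d)*.25/step)))
    print("cur yaw %.1f dy %.1f joint6 %.2f"%(cur,dy,s["joint_pos"][5]))
    print("turn",nt,"x",np.round(rv/max(nt,1),4).tolist(),"shift",ns,"x",np.round(d/ns,4).tolist())
E
python3 - <<'E'
from h import *
c=cam("top")
p=toplane(c,[(298,247),(413,197),(455,268),(335,323)],.004);print(np.round(p,3),p.mean(0))
print(toplane(c,(376,259),0))
b=toplane(c,[(446,178),(502,163),(521,203),(467,233)],.085);print(b.mean(0))
plan([.568,.279,.2],79)
E
```

```text
[[ 0.574  0.041]
 [ 0.565 -0.284]
 [ 0.353 -0.286]
 [ 0.363  0.043]] [ 0.46381551 -0.12151397]
[[ 0.46156278 -0.12055644]]
[ 0.47226545 -0.41950909]Traceback (most recent call last):
  File "<stdin>", line 6, in <module>
  File "h.py", line 37, in plan
    rv=R.from_matrix(M.T@M2).as_rotvec()/np.pi
       ~~~~~~~~~~~~~^^^^^^^^
  File "scipy/spatial/transform/_rotation.pyx", line 1143, in scipy.spatial.transform._rotation.Rotation.from_matrix
ValueError: Non-positive determinant (left-handed or null coordinate frame) in rotation matrix 0: [[-9.89241310e-01  1.46292959e-01  8.71833421e-06]
 [ 1.46292958e-01  9.89241308e-01 -7.37627720e-05]
 [ 1.94155105e-05  7.16937503e-05  9.99999997e-01]].
```

```bash
sed -i 's/M2=np.c_\[\[np.sin(np.radians(cur+dy)),-np.cos/M2=np.c_[[-np.sin(np.radians(cur+dy)),np.cos/; /xd=/d' h.py
python3 - <<'E'
from h import *
plan([.555,.281,.25],79)
E
```

```text
cur yaw 70.6 dy 8.4 joint6 1.43
turn 1 x [0.0, 0.0, -0.0467] shift 10 x [-0.1628, -0.0748, -0.0075]
```

Emit:
jog_arm([
  [[0,0,0,0,0,-0.0467,0],[-0.1628,-0.0748,-0.0075,0,0,0,0],[-0.1628,-0.0748,-0.0075,0,0,0,0],[-0.1628,-0.0748,-0.0075,0,0,0,0],[-0.1628,-0.0748,-0.0075,0,0,0,0],[-0.1628,-0.0748,-0.0075,0,0,0,0],[-0.1628,-0.0748,-0.0075,0,0,0,0],[-0.1628,-0.0748,-0.0075,0,0,0,0],[-0.1628,-0.0748,-0.0075,0,0,0,0],[-0.1628,-0.0748,-0.0075,0,0,0,0],[-0.1628,-0.0748,-0.0075,0,0,0,0],[0,0,0,0,0,0,0],[0,0,0,0,0,0,0]],
], force=30)

```text
clock: 2.55
tcp_pos: [0.5556, 0.2801, 0.2495]
orientation: [-0.0, 0.097, 0.995, -0.0]
wrist_force: [-0.6, -0.5, 0.9]
finger_gap: 0.0853
grip_force: 0.0
```

```bash
python3 - <<'E'
from h import *
c=cam("wrist");save(c,"w1.png");print(fmt(env.get_state()))
print("glass",[ (g,toplane(c,g[0],.07).round(4).tolist()) for g in best("shot_glass","wrist")[:2]])
for d in spotter.cut_out("cup_stand","wrist")[:1]: print("stand",d["conf"],planerect(c,d["region"],.07))
for d in spotter.cut_out("shot_glass","wrist")[:1]:
    print("glassmask",d["conf"],planerect(c,d["region"],.128),cv2.boundingRect(rect(d["region"])))
hsv=cv2.cvtColor(c["pixels"],cv2.COLOR_RGB2HSV);m=cv2.inRange(hsv,(5,150,120),(20,255,255));print("fin",planerect(c,m>0,.097),m.sum()/255)
E
```

```text
{'clock': 2.6, 'tcp_pos': [0.5548, 0.2809, 0.2497], 'orientation': [-0.0005, 0.0963, 0.9954, 0.0], 'wrist_force': [-0.3651, -0.8822, -0.3639], 'finger_gap': 0.0853, 'grip_force': 0.0}
glass [(([324.9, 229.0], 0.74), [[0.5708, 0.2795]])]
stand 0.88 [519.8 293.8 113.4 173.1  80.1]
glassmask 0.58 [572.  279.2  46.6  50.9  45.4] (293, 214, 62, 68)
fin [519.7 293.9  10.2  49.8  79.4] 962.0
```

View pics/w1.png

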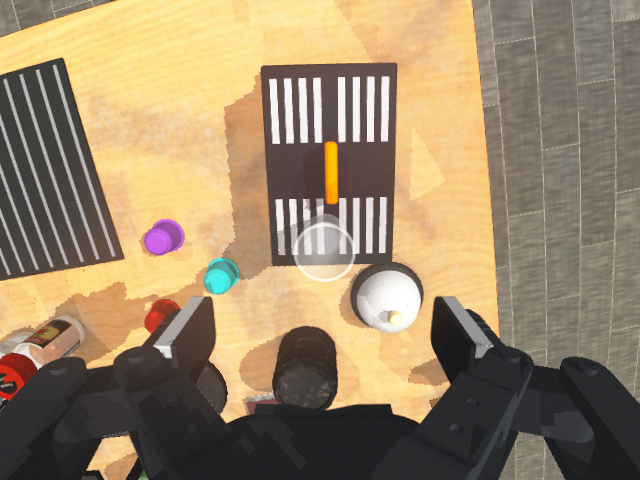

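The wrist view shows the glass at (325,250), the fin at (331,172) and the bell at (388,300). The networks' numbers agree with it.

```bash
python3 - <<'E'
from h import *
plan([.571,.280,.25],79.5);plan([.571,.280,.083],79.5)
E
```

```text
cur yaw 79.1 dy 0.4 joint6 0.53
turn 1 x [0.0, -0.0001, -0.0023] shift 1 x [-0.0688, 0.0045, 0.001]
cur yaw 79.1 dy 0.4 joint6 0.53
turn 1 x [0.0, -0.0001, -0.0023] shift 4 x [-0.0172, 0.0011, 0.1673]
```

Emit:
jog_arm([
  [[-0.0688,0.0045,0,0,0,-0.0023,0],[0,0,0.1336,0,0,0,0],[0,0,0.1336,0,0,0,0],[0,0,0.1336,0,0,0,0],[0,0,0.1336,0,0,0,0],[0,0,0.1336,0,0,0,0],[0,0,0,0,0,0,0],[0,0,0,0,0,0,255],[0,0,0,0,0,0,255],[0,0,0,0,0,0,255],[0,0,0,0,0,0,255],[0,0,0,0,0,0,255],[0,0,0,0,0,0,255],[0,0,0,0,0,0,255],[0,0,0,0,0,0,255]],
], force=30)

```text
clock: 4.25
tcp_pos: [0.5737, 0.2795, 0.0857]
orientation: [0.002, 0.092, 0.996, 0.001]
wrist_force: [-0.8, 0.0, 5.8]
finger_gap: 0.0437
grip_force: 29.5
```

```bash
python3 - <<'E'
from h import *
plan([.463,-.246,.22],88)
E
```

```text
cur yaw 79.4 dy 8.6 joint6 0.51
turn 2 x [0.0004, 0.0006, -0.0239] shift 13 x [0.0284, -0.1628, -0.0413]
```

Emit:
jog_arm([
  [[0,0,-0.09,0,0,0,255],[0,0,-0.15,0,0,0,255],[0,0,-0.15,0,0,-0.0239,255],[0,0,-0.147,0,0,-0.0239,255],[0.0284,-0.1628,0,0,0,0,255],[0.0284,-0.1628,0,0,0,0,255],[0.0284,-0.1628,0,0,0,0,255],[0.0284,-0.1628,0,0,0,0,255],[0.0284,-0.1628,0,0,0,0,255],[0.0284,-0.1628,0,0,0,0,255],[0.0284,-0.1628,0,0,0,0,255],[0.0284,-0.1628,0,0,0,0,255],[0.0284,-0.1628,0,0,0,0,255],[0.0284,-0.1628,0,0,0,0,255],[0.0284,-0.1628,0,0,0,0,255],[0.0284,-0.1628,0,0,0,0,255],[0.0284,-0.1628,0,0,0,0,255],[0,0,0,0,0,0,255],[0,0,0,0,0,0,255]],
])

```text
clock: 6.15
tcp_pos: [0.4611, -0.2476, 0.2176]
orientation: [0.0, 0.019, 1.0, 0.0]
wrist_force: [-0.5, 0.7, -0.7]
finger_gap: 0.0437
grip_force: 30.8
```

```bash
python3 - <<'E'
from h import *
s=env.get_state();print(fmt(s))
c=cam("wrist");save(c,"w2.png")
print(best("shot_glass","wrist")[:1],proj(c,s["tcp_pos"]))
plan([.463,-.246,.0215],88)
E
```

```text
{'clock': 6.15, 'tcp_pos': [0.4611, -0.2476, 0.2176], 'orientation': [0.0003, 0.0187, 0.9998, 0.0001], 'wrist_force': [-0.5005, 0.7387, -0.7448], 'finger_gap': 0.0437, 'grip_force': 30.8476}
[([316.9, 288.3], 0.95)] [[321.86748785 302.86613991]]
cur yaw 88.0 dy -0.0 joint6 -0.61
turn 0 x [0.0001, 0.0001, 0.0002] shift 5 x [-0.0012, 0.0, 0.1569]
```

View pics/w2.png

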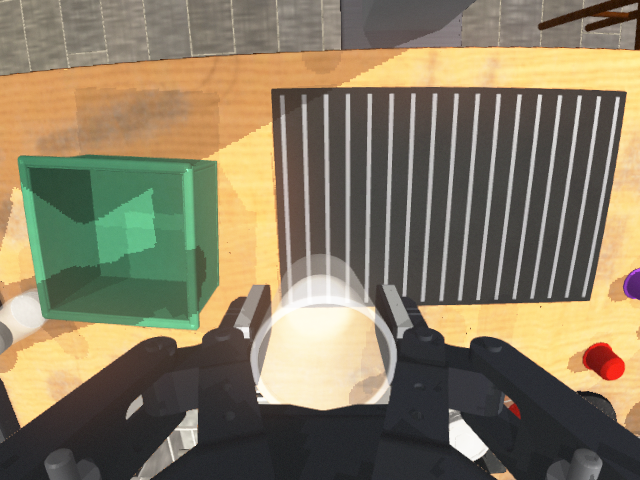

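Held glass is at (320,300). The mat corners are at (272,90), (625,92), (592,299) and about (283,303). The bin is at (120,240).

```bash
python3 - <<'E'
from h import *
c=cam("wrist")
p=toplane(c,[(272,90),(625,92),(592,299),(281,303)],.004);print(np.round(p,3),p.mean(0))
b=toplane(c,[(20,157),(193,165),(198,327),(42,320)],.085);print(b.round(3),b.mean(0))
print(toplane(c,best("shot_glass","wrist")[0][0],.2))
E
```

```text
[[ 0.353 -0.288]
 [ 0.359  0.048]
 [ 0.576  0.048]
 [ 0.565 -0.293]] [ 0.46347895 -0.12108649]
[[ 0.399 -0.477]
 [ 0.412 -0.34 ]
 [ 0.546 -0.354]
 [ 0.538 -0.494]] [ 0.47363899 -0.41610035]
[[ 0.46298515 -0.24689957]]
```

Emit:
jog_arm([
  [[0,0,0.16,0,0,0,255],[0,0,0.16,0,0,0,255],[0,0,0.16,0,0,0,255],[0,0,0.16,0,0,0,255],[0,0,0.1,0,0,0,255],[0,0,0.044,0,0,0,255],[0,0,0,0,0,0,255],[0,0,0,0,0,0,255]],
])

```text
clock: 7.15
tcp_pos: [0.4623, -0.2465, 0.0221]
orientation: [0.001, 0.017, 1.0, -0.0]
wrist_force: [-0.4, -0.0, -1.3]
finger_gap: 0.0434
grip_force: 30.5
```

Emit:
jog_arm([
  [[0,0,0,0,0,0,120],[0,0,0,0,0,0,60],[0,0,0,0,0,0,0],[0,0,0,0,0,0,0],[0,0,0,0,0,0,0],[0,0,-0.12,0,0,0,0],[0,0,-0.15,0,0,0,0],[0,0,-0.16,0,0,0,0],[0,0,-0.16,0,0,0,0],[0,0,-0.16,0,0,0,0],[0,0,0,0,0,0,0]],
])

```text
clock: 8.25
tcp_pos: [0.4641, -0.2486, 0.2148]
orientation: [0.004, 0.017, 1.0, -0.003]
wrist_force: [1.3, -0.2, 0.4]
finger_gap: 0.0855
grip_force: 0.0
```

```bash
python3 - <<'E'
from h import *
s=env.get_state();print(fmt(s))
c=cam("wrist")
g=best("shot_glass","wrist");print(g,[toplane(c,x[0],.004) for x in g[:1]])
plan([.5198,.2938,.22],79.5)
E
```

```text
{'clock': 8.25, 'tcp_pos': [0.4641, -0.2486, 0.2148], 'orientation': [0.0042, 0.0174, 0.9998, -0.003], 'wrist_force': [1.3455, -0.2085, 0.4381], 'finger_gap': 0.0855, 'grip_force': 0.0}
[([326.9, 198.4], 0.75)] [array([[ 0.45895312, -0.24522457]])]
cur yaw 88.0 dy -8.5 joint6 -0.61
turn 2 x [-0.0002, 0.0004, 0.0236] shift 13 x [0.0128, 0.1669, -0.0031]
```

Emit:
jog_arm([
  [[0,0,-0.02,0,0,0.0236,0],[0,0,-0.02,0,0,0.0236,0],[0.0128,0.1669,0,0,0,0,0],[0.0128,0.1669,0,0,0,0,0],[0.0128,0.1669,0,0,0,0,0],[0.0128,0.1669,0,0,0,0,0],[0.0128,0.1669,0,0,0,0,0],[0.0128,0.1669,0,0,0,0,0],[0.0128,0.1669,0,0,0,0,0],[0.0128,0.1669,0,0,0,0,0],[0.0128,0.1669,0,0,0,0,0],[0.0128,0.1669,0,0,0,0,0],[0.0128,0.1669,0,0,0,0,0],[0.0128,0.1669,0,0,0,0,0],[0.0128,0.1669,0,0,0,0,0],[0,0,0,0,0,0,0],[0,0,0,0,0,0,0]],
])

```text
clock: 10.05
tcp_pos: [0.5181, 0.2947, 0.2165]
orientation: [-0.002, 0.09, 0.996, -0.001]
wrist_force: [0.4, 0.4, 0.1]
finger_gap: 0.0855
grip_force: 0.0
```

```bash
python3 - <<'E'
from h import *
s=env.get_state();print(fmt(s))
c=cam("wrist")
hsv=cv2.cvtColor(c["pixels"],cv2.COLOR_RGB2HSV);m=cv2.inRange(hsv,(5,150,120),(20,255,255));f=planerect(c,m>0,.097);print("fin",f,m.sum()/255)
plan([.5198,.2938,.074],79.5)
E
```

```text
{'clock': 10.05, 'tcp_pos': [0.5181, 0.2947, 0.2165], 'orientation': [-0.0017, 0.0903, 0.9959, -0.001], 'wrist_force': [0.4172, 0.4097, 0.1057], 'finger_gap': 0.0855, 'grip_force': 0.0}
fin [517.6 294.4  10.1  53.1  79.9] 1042.0
cur yaw 79.6 dy -0.1 joint6 0.56
turn 0 x [-0.0007, -0.0009, 0.0003] shift 4 x [-0.0015, 0.0003, 0.143]
```

Emit:
jog_arm([
  [[-0.003,0,0.15,0,0,0,0],[-0.003,0,0.15,0,0,0,0],[0,0,0.15,0,0,0,0],[0,0,0.114,0,0,0,0],[0,0,0,0,0,0,0],[0,0,0,0,0,0,255],[0,0,0,0,0,0,255],[0,0,0,0,0,0,255],[0,0,0,0,0,0,255],[0,0,0,0,0,0,255],[0,0,0,0,0,0,255],[0,0,0,0,0,0,255],[0,0,0,0,0,0,255],[0,0,0,0,0,0,255],[0,0,0,0,0,0,255]],
], force=60)

```text
clock: 11.6
tcp_pos: [0.5211, 0.2942, 0.0786]
orientation: [0.001, 0.091, 0.996, 0.0]
wrist_force: [-0.4, -1.0, 6.1]
finger_gap: 0.0086
grip_force: 63.4
```

```bash
python3 - <<'E'
from h import *
plan([.463,-.150,.19],88)
E
```

```text
cur yaw 79.5 dy 8.5 joint6 0.56
turn 1 x [0.0002, 0.0004, -0.0472] shift 11 x [0.0155, -0.1622, -0.0405]
```

Emit:
jog_arm([
  [[0,0,-0.04,0,0,0,255],[0,0,-0.09,0,0,0,255],[0,0,-0.12,0,0,0,255],[0,0,-0.12,0,0,0,255],[0,0,-0.12,0,0,-0.0236,255],[0,0,0,0,0,-0.0236,255],[0.0155,-0.1622,0,0,0,0,255],[0.0155,-0.1622,0,0,0,0,255],[0.0155,-0.1622,0,0,0,0,255],[0.0155,-0.1622,0,0,0,0,255],[0.0155,-0.1622,0,0,0,0,255],[0.0155,-0.1622,0,0,0,0,255],[0.0155,-0.1622,0,0,0,0,255],[0.0155,-0.1622,0,0,0,0,255],[0.0155,-0.1622,0,0,0,0,255],[0.0155,-0.1622,0,0,0,0,255],[0.0155,-0.1622,0,0,0,0,255],[0,0,0,0,0,0,255],[0,0,0,0,0,0,255]],
])

```text
clock: 13.5
tcp_pos: [0.4621, -0.1509, 0.2001]
orientation: [-0.0, 0.019, 1.0, 0.001]
wrist_force: [-1.1, 0.7, -2.2]
finger_gap: 0.0085
grip_force: 62.4
```

```bash
python3 - <<'E'
from h import *
s=env.get_state();print(fmt(s))
c=cam("wrist");save(c,"w3.png");plan([.463,-.150,.0785],88)
E
```

```text
{'clock': 13.5, 'tcp_pos': [0.4621, -0.1509, 0.2001], 'orientation': [-0.0004, 0.0185, 0.9998, 0.0005], 'wrist_force': [-1.1285, 0.6733, -2.2357], 'finger_gap': 0.0085, 'grip_force': 62.4255}
cur yaw 88.0 dy 0.0 joint6 -0.44
turn 0 x [0.0003, -0.0002, -0.0001] shift 3 x [-0.001, -0.0, 0.1622]
```

View pics/w3.png

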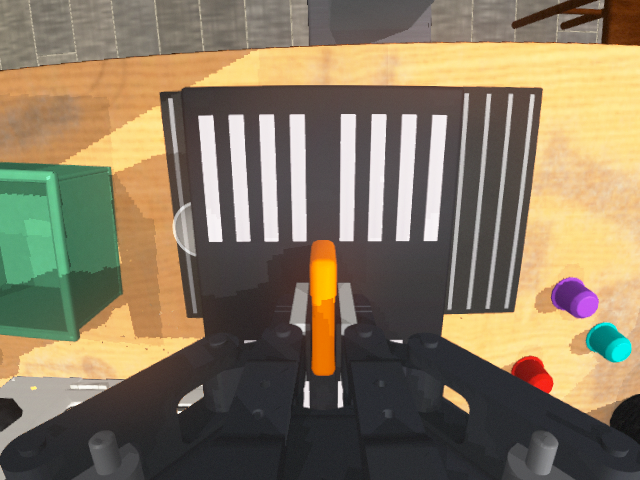

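The stand is held level in the grip (fin at (322,300)). The glass edge at (185,228) is clear of it.

Emit:
jog_arm([
  [[0,0,0.14,0,0,0,255],[0,0,0.14,0,0,0,255],[0,0,0.1,0,0,0,255],[0,0,0.06,0,0,0,255],[0,0,0.03,0,0,0,255],[0,0,0.014,0,0,0,255],[0,0,0,0,0,0,255],[0,0,0,0,0,0,255]],
])

```text
clock: 14.35
tcp_pos: [0.4634, -0.1503, 0.0802]
orientation: [0.001, 0.017, 1.0, -0.0]
wrist_force: [0.0, -0.3, -1.2]
finger_gap: 0.0082
grip_force: 62.4
```

Emit:
jog_arm([
  [[0,0,0,0,0,0,200],[0,0,0,0,0,0,150],[0,0,0,0,0,0,80],[0,0,0,0,0,0,80],[0,0,-0.08,0,0,0,80],[0,0,-0.15,0,0,0,80],[0,0,-0.15,0,0,0,80],[0,0,-0.15,0,0,0,0],[0,0,0,0,0,0,0]],
])

```text
clock: 15.25
tcp_pos: [0.4654, -0.1518, 0.2172]
orientation: [0.004, 0.017, 1.0, -0.002]
wrist_force: [0.2, 0.2, -0.0]
finger_gap: 0.084
grip_force: 0.0
```

```bash
python3 - <<'E'
from h import *
s=env.get_state();print(fmt(s))
c=cam("wrist")
hsv=cv2.cvtColor(c["pixels"],cv2.COLOR_RGB2HSV);m=cv2.inRange(hsv,(5,150,120),(20,255,255));print("fin",planerect(c,m>0,.096))
for d in spotter.cut_out("cup_stand","wrist")[:1]: print("stand",d["conf"],planerect(c,d["region"],.069))
plan([.5198,.2938,.23],79.5)
E
```

```text
{'clock': 15.25, 'tcp_pos': [0.4654, -0.1518, 0.2172], 'orientation': [0.0043, 0.0174, 0.9998, -0.0021], 'wrist_force': [0.2387, 0.1992, -0.0313], 'finger_gap': 0.084, 'grip_force': 0.0}
fin [ 459.8 -149.6    9.8   52.1   88.1]
stand 0.68 [ 461.8 -149.9  111.7  172.7   88.1]
cur yaw 88.0 dy -8.5 joint6 -0.44
turn 2 x [-0.0001, 0.0004, 0.0236] shift 10 x [0.0102, 0.1789, -0.0069]
```

```bash
python3 - <<'E'
from h import *
plan([.60,.07,.22],88)
E
```

```text
cur yaw 88.0 dy -0.0 joint6 -0.44
turn 0 x [-0.0003, 0.0008, 0.0] shift 6 x [-0.086, 0.1502, -0.0049]
```

Emit:
jog_arm([
  [[-0.086,0.15,0,-0.0003,0.0008,0,0],[-0.086,0.15,0,0,0,0,0],[-0.086,0.15,0,0,0,0,0],[-0.086,0.15,0,0,0,0,0],[-0.086,0.15,0,0,0,0,0],[-0.086,0.15,0,0,0,0,0],[0,0,0,0,0,0,0],[0,0,0,0,0,0,0]],
])

```text
clock: 16.15
tcp_pos: [0.5984, 0.071, 0.2093]
orientation: [-0.003, 0.016, 1.0, 0.0]
wrist_force: [0.4, -0.1, 0.2]
finger_gap: 0.0857
grip_force: 0.0
```

```bash
cat >> h.py <<'E'
def caps(c,z=.016,lo=150):
    """capsule centres: mask centroid at mid height z; with mean hue"""
    hsv=cv2.cvtColor(c["pixels"],cv2.COLOR_RGB2HSV)
    for d in spotter.cut_out("capsule_5","wrist"):
        r=np.array(d["region"]);pt=rect(r);(u,v),rad=cv2.minEnclosingCircle(pt)
        h=np.median(hsv[r],axis=0)
        print("cap conf %.2f"%d["conf"],"uv",np.round(d["uv"]),"hsv",h,"pos",toplane(c,pt.mean(0),z).round(4)[0],planerect(c,r,z)[:4])
E
python3 - <<'E'
from h import *
s=env.get_state();print(fmt(s))
c=cam("wrist");save(c,"w4.png");caps(c)
print(best("capsule_5","wrist"),[toplane(c,x[0],0) for x in best("capsule_5","wrist")])
E
```

```text
{'clock': 16.15, 'tcp_pos': [0.5984, 0.071, 0.2093], 'orientation': [-0.0033, 0.0163, 0.9999, 0.0003], 'wrist_force': [0.4094, -0.1264, 0.2472], 'finger_gap': 0.0857, 'grip_force': 0.0}
cap conf 0.95 uv [547.  57.] hsv [ 19. 154. 222.] pos [0.4671 0.2757] [466.7 273.6  36.7  49. ]
cap conf 0.92 uv [582. 180.] hsv [ 11. 147. 216.] pos [0.5738 0.3181] [574.  319.1  54.1  36.7]
cap conf 0.87 uv [613.  71.] hsv [108. 161. 129.] pos [0.4776 0.332 ] [478.6 335.9  36.3  50.8]
cap conf 0.78 uv [520. 166.] hsv [ 69.  84. 145.] pos [0.5613 0.2522] [563.8 256.2  47.6  36. ]
cap conf 0.76 uv [324. 264.] hsv [  4. 206. 234.] pos [0.6506 0.07  ] [651.3  70.1  34.8  41. ]
cap conf 0.69 uv [406. 222.] hsv [ 87. 150. 211.] pos [0.614  0.1511] [614.9 151.3  42.3  36.5]
cap conf 0.66 uv [356. 167.] hsv [145. 139. 219.] pos [0.559 0.101] [560.1 101.4  35.2  34.8]
[([575.8, 176.2], 0.98), ([604.6, 70.3], 0.94), ([540.0, 59.5], 0.75), ([324.3, 259.0], 0.71), ([515.2, 165.4], 0.66), ([404.7, 222.8], 0.65)] [array([[0.57448593, 0.32127352]]), array([[0.47555273, 0.33860239]]), array([[0.46727589, 0.27346272]]), array([[0.6514558 , 0.07137674]]), array([[0.56303984, 0.25766683]]), array([[0.61654353, 0.15156434]])]
```

View pics/w4.png

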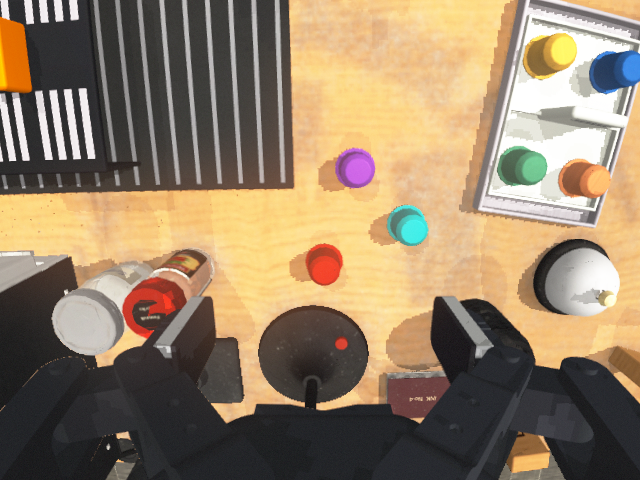

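Seven capsule shapes: red (324,264) is the stray. Teal (408,226) and purple (356,168) are decoys. Brass (551,52), blue (615,70), green (524,166) and copper (584,180) stand in the holder.

```bash
python3 - <<'E'
from h import *
c=cam("wrist")
print("lamp front edge,right,left, column foot",toplane(c,[(313,306),(368,352),(259,352)],.01).round(3).tolist(),toplane(c,(311,385),.03))
plan([.650,.0705,.2],88);plan([.650,.0705,.009],88)
E
```

```text
lamp front edge,right,left, column foot [[0.7, 0.056], [0.757, 0.112], [0.752, -0.004]] [[0.78102098 0.05063938]]
cur yaw 87.9 dy 0.1 joint6 0.02
turn 0 x [0.0003, -0.001, -0.0005] shift 2 x [-0.1023, 0.0069, 0.0231]
cur yaw 87.9 dy 0.1 joint6 0.02
turn 0 x [0.0003, -0.001, -0.0005] shift 5 x [-0.0409, 0.0027, 0.1621]
```

Emit:
jog_arm([
  [[-0.1023,0.0069,0,0.0003,-0.001,-0.0005,70],[-0.1023,0.0069,0,0,0,0,70],[0,0,0.16,0,0,0,70],[0,0,0.16,0,0,0,70],[0,0,0.16,0,0,0,70],[0,0,0.16,0,0,0,70],[0,0,0.1,0,0,0,70],[0,0,0.06,0,0,0,70],[0,0,0,0,0,0,70],[0,0,0,0,0,0,255],[0,0,0,0,0,0,255],[0,0,0,0,0,0,255],[0,0,0,0,0,0,255],[0,0,0,0,0,0,255],[0,0,0,0,0,0,255],[0,0,0,0,0,0,255]],
], force=30)

```text
clock: 18.0
tcp_pos: [0.6522, 0.0716, 0.0137]
orientation: [0.002, 0.017, 1.0, -0.0]
wrist_force: [0.3, -2.2, 5.5]
finger_gap: 0.0295
grip_force: 30.2
```

```bash
python3 - <<'E'
from h import *
plan([.52,-.03,.2],88);plan([.47,-.416,.2],88)
E
```

```text
cur yaw 88.1 dy -0.1 joint6 0.02
turn 0 x [-0.0001, 0.0013, 0.0005] shift 6 x [0.0857, -0.0707, -0.1242]
cur yaw 88.1 dy -0.1 joint6 0.02
turn 0 x [-0.0001, 0.0013, 0.0005] shift 13 x [0.0508, -0.1519, -0.0573]
```

Emit:
jog_arm([
  [[0,0,-0.1,0,0,0,255],[0,0,-0.16,0,0,0,255],[0,0,-0.16,0,0,0,255],[0,0,-0.16,0,0,0,255],[0,0,-0.165,0,0,0,255],[0.132,-0.1,0,0,0,0,255],[0.132,-0.1,0,0,0,0,255],[0.132,-0.1,0,0,0,0,255],[0.132,-0.1,0,0,0,0,255],[0.132,-0.1,0,0,0,0,255],[0,-0.1475,0,0,0,0,255],[0,-0.1475,0,0,0,0,255],[0,-0.1475,0,0,0,0,255],[0,-0.1475,0,0,0,0,255],[0,-0.1475,0,0,0,0,255],[0,-0.1475,0,0,0,0,255],[0,-0.1475,0,0,0,0,255],[0,-0.1475,0,0,0,0,255],[0,-0.1475,0,0,0,0,255],[0,-0.1475,0,0,0,0,255]],
])

```text
clock: 20.0
tcp_pos: [0.4692, -0.4176, 0.1981]
orientation: [0.001, 0.017, 1.0, -0.0]
wrist_force: [0.2, -1.3, -0.2]
finger_gap: 0.0294
grip_force: 29.9
```

```bash
python3 - <<'E'
from h import *
s=env.get_state();print(fmt(s))
c=cam("wrist");save(c,"w5.png")
for d in spotter.cut_out("waste_bin","wrist")[:1]: print("bin",d["conf"],planerect(c,d["region"],.085))
plan([.474,-.416,.085],88)
E
```

```text
{'clock': 20.0, 'tcp_pos': [0.4692, -0.4176, 0.1981], 'orientation': [0.0006, 0.0165, 0.9999, -0.0001], 'wrist_force': [0.2147, -1.3434, -0.2242], 'finger_gap': 0.0294, 'grip_force': 29.8844}
bin 0.62 [ 471.8 -418.5  140.3  139.8   84.4]
cur yaw 87.9 dy 0.1 joint6 -0.82
turn 0 x [-0.0006, 0.0004, -0.0008] shift 3 x [-0.0066, 0.0065, 0.1497]
```

View pics/w5.png

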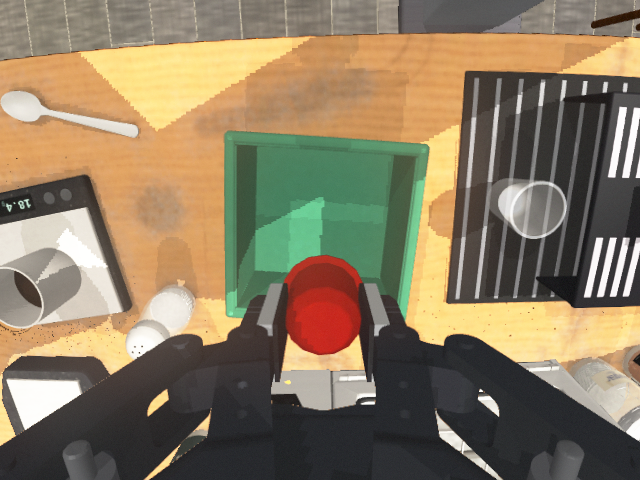

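Over the bin: the red capsule at (323,305) is held and the bin spans (228–428, 132–320). Glass and stand are both upright on the mat.

Emit:
jog_arm([
  [[0.096,0,0.1,0,0,0,255],[0,0,0.16,0,0,0,255],[0,0,0.16,0,0,0,255],[0,0,0.13,0,0,0,255],[0,0,0,0,0,0,255],[0,0,0,0,0,0,120],[0,0,0,0,0,0,120],[0,0,0,0,0,0,120],[0,0,-0.15,0,0,0,120],[0,0,-0.16,0,0,0,120],[0,0,-0.16,0,0,0,70],[0,0,-0.13,0,0,0,70]],
])

```text
clock: 21.3
tcp_pos: [0.4461, -0.4161, 0.2148]
orientation: [0.002, 0.017, 1.0, -0.002]
wrist_force: [0.6, -0.8, -0.1]
finger_gap: 0.062
grip_force: 0.0
```

```bash
python3 - <<'E'
from h import *
s=env.get_state();print(fmt(s))
c=cam("wrist");caps(c,.02)
plan([.50,.28,.22],79.5)
E
```

```text
{'clock': 21.3, 'tcp_pos': [0.4461, -0.4161, 0.2148], 'orientation': [0.002, 0.0165, 0.9999, -0.0019], 'wrist_force': [0.6374, -0.7627, -0.1445], 'finger_gap': 0.062, 'grip_force': 0.0}
cap conf 0.67 uv [326. 205.] hsv [  3. 198. 167.] pos [ 0.4446 -0.4132] [ 444.9 -413.8   34.4   36.9]
cur yaw 88.1 dy -8.6 joint6 -0.85
turn 2 x [-0.0014, 0.0016, 0.0239] shift 16 x [0.0189, 0.174, -0.0005]
```

Red is in the bin. On to the holder.

Emit:
jog_arm([
  [[0,0,-0.03,-0.0014,0.0016,0.0239,70],[0,0,0,-0.0014,0.0016,0.0239,70],[0.0189,0.174,0,0,0,0,70],[0.0189,0.174,0,0,0,0,70],[0.0189,0.174,0,0,0,0,70],[0.0189,0.174,0,0,0,0,70],[0.0189,0.174,0,0,0,0,70],[0.0189,0.174,0,0,0,0,70],[0.0189,0.174,0,0,0,0,70],[0.0189,0.174,0,0,0,0,70],[0.0189,0.174,0,0,0,0,70],[0.0189,0.174,0,0,0,0,70],[0.0189,0.174,0,0,0,0,70],[0.0189,0.174,0,0,0,0,70],[0.0189,0.174,0,0,0,0,70],[0.0189,0.174,0,0,0,0,70],[0.0189,0.174,0,0,0,0,70],[0.0189,0.174,0,0,0,0,70],[0,0,0,0,0,0,70],[0,0,0,0,0,0,70]],
])

```text
clock: 23.4
tcp_pos: [0.4976, 0.2836, 0.2243]
orientation: [-0.004, 0.09, 0.996, 0.004]
wrist_force: [0.2, -1.0, 0.2]
finger_gap: 0.0619
grip_force: 0.0
```

```bash
python3 - <<'E'
from h import *
s=env.get_state();print(fmt(s))
c=cam("wrist");save(c,"w6.png");caps(c,.024)
for t,z in(("capsule_holder",.015),("drip_tray",.016)):
    for d in spotter.cut_out(t,"wrist")[:1]: print(t,d["conf"],planerect(c,d["region"],z))
E
```

```text
{'clock': 23.4, 'tcp_pos': [0.4976, 0.2836, 0.2243], 'orientation': [-0.0044, 0.0903, 0.9959, 0.0044], 'wrist_force': [0.1947, -1.0222, 0.2324], 'finger_gap': 0.0619, 'grip_force': 0.0}
cap conf 0.96 uv [300. 275.] hsv [ 68.  87. 161.] pos [0.5612 0.2544] [559.7 253.3  35.5  43.6]
cap conf 0.74 uv [166. 296.] hsv [143. 135. 140.] pos [0.5573 0.1079] [558.2 109.9  35.4  49.6]
cap conf 0.66 uv [370. 179.] hsv [110. 127. 196.] pos [0.4748 0.3346] [476.5 333.7  36.5  35.2]
cap conf 0.60 uv [301. 180.] hsv [ 21. 155. 244.] pos [0.4651 0.2707] [465.5 271.   35.3  36. ]
cap conf 0.57 uv [364. 279.] hsv [ 11. 149. 222.] pos [0.572  0.3157] [572.9 314.3  35.   43.3]
capsule_holder 0.96 [518.9 294.2 112.  157.9  80. ]
drip_tray 0.94 [519.9 293.7 124.  190.4  80. ]
```

View pics/w6.png

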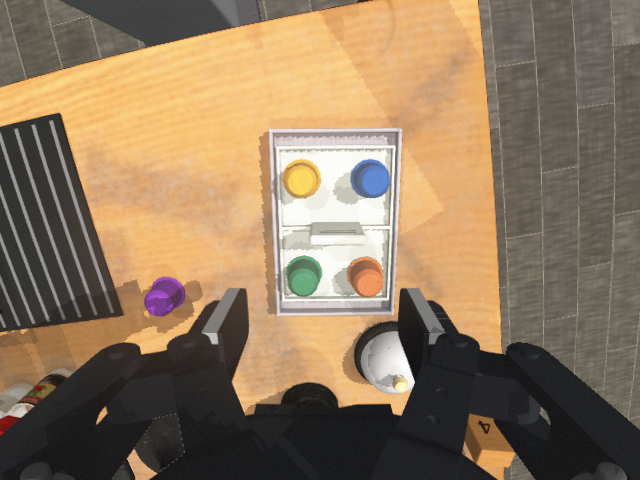

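The wrist view shows the holder centred at (335,235) with brass (301,180), blue (370,179), green (303,276) and copper (366,278). These fit the nominal slots within 2 mm.

```bash
python3 - <<'E'
from h import *
plan([.465,.2715,.2],79.8);plan([.465,.2715,.019],79.8)
E
```

```text
cur yaw 79.4 dy 0.4 joint6 0.55
turn 1 x [0.0026, -0.0031, -0.0022] shift 1 x [0.1229, -0.0624, 0.098]
cur yaw 79.4 dy 0.4 joint6 0.55
turn 1 x [0.0026, -0.0031, -0.0022] shift 5 x [0.0246, -0.0125, 0.1644]
```

Emit:
jog_arm([
  [[0.1229,-0.0624,0,0.0026,-0.0031,-0.0022,106],[0,0,0,0,0,0,106],[0,0,0.16,0,0,0,106],[0,0,0.16,0,0,0,106],[0,0,0.16,0,0,0,106],[0,0,0.16,0,0,0,106],[0,0,0.12,0,0,0,106],[0,0,0.062,0,0,0,106],[0,0,0,0,0,0,106],[0,0,0,0,0,0,255],[0,0,0,0,0,0,255],[0,0,0,0,0,0,255],[0,0,0,0,0,0,255],[0,0,0,0,0,0,255],[0,0,0,0,0,0,255]],
])

```text
clock: 25.1
tcp_pos: [0.4659, 0.2733, 0.0201]
orientation: [0.001, 0.088, 0.996, 0.0]
wrist_force: [0.1, -1.5, 6.7]
finger_gap: 0.0294
grip_force: 30.2
```

```bash
python3 - <<'E'
from h import *
s=env.get_state();print(fmt(s))
plan([.47,-.416,.2])
E
```

```text
{'clock': 25.1, 'tcp_pos': [0.4659, 0.2733, 0.0201], 'orientation': [0.0011, 0.0881, 0.9961, 0.0004], 'wrist_force': [0.0978, -1.5286, 6.7008], 'finger_gap': 0.0294, 'grip_force': 30.235}
cur yaw 79.9 dy 0.0 joint6 0.56
turn 0 x [0.0003, 0.0007, -0.0] shift 16 x [-0.0312, -0.1695, -0.045]
```

Emit:
jog_arm([
  [[0,0,-0.1,0,0,0,255],[0,0,-0.17,0,0,0,255],[0,0,-0.17,0,0,0,255],[0,0,-0.17,0,0,0,255],[-0.0333,-0.1808,-0.05,0,0,0,255],[-0.0333,-0.1808,-0.05,0,0,0,255],[-0.0333,-0.1808,0,0,0,0,255],[-0.0333,-0.1808,0,0,0,0,255],[-0.0333,-0.1808,0,0,0,0,255],[-0.0333,-0.1808,0,0,0,0,255],[-0.0333,-0.1808,0,0,0,0,255],[-0.0333,-0.1808,0,0,0,0,255],[-0.0333,-0.1808,0,0,0,0,255],[-0.0333,-0.1808,0,0,0,0,255],[-0.0333,-0.1808,0,0,0,0,255],[-0.0333,-0.1808,0,0,0,0,255],[-0.0333,-0.1808,0,0,0,0,255],[-0.0333,-0.1808,0,0,0,0,255],[-0.0333,-0.1808,0,0,0,0,255],[0,0,0,0,0,0,255]],
])

```text
clock: 27.1
tcp_pos: [0.4682, -0.422, 0.195]
orientation: [-0.0, 0.091, 0.996, -0.001]
wrist_force: [-0.0, 0.2, -0.7]
finger_gap: 0.0297
grip_force: 29.9
```

```bash
python3 - <<'E'
from h import *
s=env.get_state();print(fmt(s))
c=cam("wrist")
for d in spotter.cut_out("waste_bin","wrist")[:1]: print("bin",d["conf"],planerect(c,d["region"],.085))
plan([.495,-.418,.065])
E
```

```text
{'clock': 27.1, 'tcp_pos': [0.4682, -0.422, 0.195], 'orientation': [-0.0, 0.0907, 0.9959, -0.0008], 'wrist_force': [-0.0214, 0.1879, -0.6809], 'finger_gap': 0.0297, 'grip_force': 29.9471}
bin 0.74 [ 472.1 -418.4  140.4  139.3   84.4]
cur yaw 79.8 dy 0.0 joint6 -0.68
turn 0 x [0.0004, -0.0004, 0.0] shift 3 x [-0.0353, 0.0052, 0.1739]
```

Emit:
jog_arm([
  [[-0.106,0.016,0.06,0,0,0,255],[0,0,0.16,0,0,0,255],[0,0,0.16,0,0,0,255],[0,0,0.14,0,0,0,255],[0,0,0,0,0,0,255],[0,0,0,0,0,0,120],[0,0,0,0,0,0,120],[0,0,0,0,0,0,120],[0,0,-0.15,0,0,0,120],[0,0,-0.16,0,0,0,106],[0,0,-0.16,0,0,0,106],[0,0,-0.13,0,0,0,106]],
])

```text
clock: 28.4
tcp_pos: [0.4963, -0.4179, 0.2211]
orientation: [0.002, 0.088, 0.996, -0.002]
wrist_force: [-0.5, -0.3, -0.1]
finger_gap: 0.0501
grip_force: 0.0
```

```bash
python3 - <<'E'
from h import *
s=env.get_state();print(fmt(s))
c=cam("wrist");caps(c,.02)
plan([.475,.334,.2],79.8)
E
```

```text
{'clock': 28.4, 'tcp_pos': [0.4963, -0.4179, 0.2211], 'orientation': [0.0019, 0.0882, 0.9961, -0.0017], 'wrist_force': [-0.4518, -0.3481, -0.0588], 'finger_gap': 0.0501, 'grip_force': 0.0}
cap conf 0.86 uv [324. 207.] hsv [ 25. 166. 251.] pos [ 0.4947 -0.4144] [ 495.8 -414.9   36.9   36. ]
cap conf 0.81 uv [317. 152.] hsv [  3. 201. 163.] pos [ 0.4461 -0.416 ] [ 446.  -414.    33.8   33.2]
cur yaw 79.9 dy -0.1 joint6 -0.65
turn 1 x [-0.0025, 0.0033, 0.0005] shift 17 x [0.0367, 0.1736, 0.0058]
```

Both are upright in the bin. Next is blue.

Emit:
jog_arm([
  [[0.0367,0.1736,0,0,0,0,106],[0.0367,0.1736,0,0,0,0,106],[0.0367,0.1736,0,0,0,0,106],[0.0367,0.1736,0,0,0,0,106],[0.0367,0.1736,0,0,0,0,106],[0.0367,0.1736,0,0,0,0,106],[0.0367,0.1736,0,0,0,0,106],[0.0367,0.1736,0,0,0,0,106],[0.0367,0.1736,0,0,0,0,106],[0.0367,0.1736,0,0,0,0,106],[0.0367,0.1736,0,0,0,0,106],[0.0367,0.1736,0,0,0,0,106],[0.0367,0.1736,0,0,0,0,106],[0.0367,0.1736,0,0,0,0,106],[0.0367,0.1736,0,0,0,0,106],[0.0367,0.1736,0,0,0,0,106],[0.0367,0.1736,0,0,0,0,106],[0,0,0,0,0,0,106],[0,0,0,0,0,0,106]],
])

```text
clock: 30.4
tcp_pos: [0.4712, 0.3374, 0.2167]
orientation: [0.0, 0.087, 0.996, 0.0]
wrist_force: [0.4, 0.4, 0.3]
finger_gap: 0.0501
grip_force: 0.0
```

```bash
python3 - <<'E'
from h import *
s=env.get_state();print(fmt(s))
c=cam("wrist");caps(c,.024)
plan([.475,.334,.019],79.8)
E
```

```text
{'clock': 30.4, 'tcp_pos': [0.4712, 0.3374, 0.2167], 'orientation': [0.0002, 0.0869, 0.9962, 0.0], 'wrist_force': [0.4178, 0.431, 0.257], 'finger_gap': 0.0501, 'grip_force': 0.0}
cap conf 0.93 uv [320. 309.] hsv [ 11. 149. 226.] pos [0.5728 0.3192] [573.9 318.5  35.1  46.9]
cap conf 0.81 uv [125. 328.] hsv [144. 134. 125.] pos [0.5552 0.1154] [555.7 110.6  35.3  54. ]
cap conf 0.61 uv [179. 347.] hsv [ 88. 169. 185.] pos [0.5878 0.1663] [587.6 165.1   6.6  18.5]
cap conf 0.56 uv [287. 302.] hsv [ 69.  86. 160.] pos [0.5653 0.286 ] [561.1 284.7  34.   44.7]
cap conf 0.55 uv [321. 215.] hsv [110. 119. 213.] pos [0.4764 0.3354] [476.6 335.7  34.4  38. ]
cur yaw 79.9 dy -0.1 joint6 0.66
turn 0 x [-0.0, 0.0, 0.0003] shift 5 x [-0.003, -0.0009, 0.1582]
```

Green was knocked about 3 cm towards copper, so I'll deal with those two last. Taking blue now.

Emit:
jog_arm([
  [[-0.016,-0.004,0,0,0,0,106],[0,0,0.16,0,0,0,106],[0,0,0.16,0,0,0,106],[0,0,0.16,0,0,0,106],[0,0,0.16,0,0,0,106],[0,0,0.1,0,0,0,106],[0,0,0.05,0,0,0,106],[0,0,0,0,0,0,106],[0,0,0,0,0,0,255],[0,0,0,0,0,0,255],[0,0,0,0,0,0,255],[0,0,0,0,0,0,255],[0,0,0,0,0,0,255],[0,0,0,0,0,0,255]],
])

```text
clock: 31.9
tcp_pos: [0.4767, 0.3355, 0.0207]
orientation: [0.002, 0.088, 0.996, 0.001]
wrist_force: [-0.2, -1.8, 7.1]
finger_gap: 0.0295
grip_force: 30.3
```

```bash
python3 - <<'E'
from h import *
s=env.get_state();print(fmt(s))
plan([.475,-.418,.2])
E
```

```text
{'clock': 31.9, 'tcp_pos': [0.4767, 0.3355, 0.0207], 'orientation': [0.0015, 0.088, 0.9961, 0.0008], 'wrist_force': [-0.151, -1.8272, 7.115], 'finger_gap': 0.0295, 'grip_force': 30.2797}
cur yaw 79.9 dy 0.0 joint6 0.65
turn 0 x [0.0006, 0.0009, -0.0] shift 18 x [-0.029, -0.1649, -0.0398]
```

Emit:
jog_arm([
  [[0,0,-0.1,0,0,0,255],[0,0,-0.18,0,0,0,255],[0,0,-0.18,0,0,0,255],[0,0,-0.18,0,0,0,255],[-0.0326,-0.1855,-0.076,0,0,0,255],[-0.0326,-0.1855,0,0,0,0,255],[-0.0326,-0.1855,0,0,0,0,255],[-0.0326,-0.1855,0,0,0,0,255],[-0.0326,-0.1855,0,0,0,0,255],[-0.0326,-0.1855,0,0,0,0,255],[-0.0326,-0.1855,0,0,0,0,255],[-0.0326,-0.1855,0,0,0,0,255],[-0.0326,-0.1855,0,0,0,0,255],[-0.0326,-0.1855,0,0,0,0,255],[-0.0326,-0.1855,0,0,0,0,255],[-0.0326,-0.1855,0,0,0,0,255],[-0.0326,-0.1855,0,0,0,0,255],[-0.0326,-0.1855,0,0,0,0,255],[-0.0326,-0.1855,0,0,0,0,255],[-0.0326,-0.1855,0,0,0,0,255]],
])

```text
clock: 33.9
tcp_pos: [0.4732, -0.4196, 0.1979]
orientation: [0.0, 0.088, 0.996, -0.0]
wrist_force: [1.4, -0.2, 0.1]
finger_gap: 0.0293
grip_force: 29.9
```

```bash
python3 - <<'E'
from h import *
s=env.get_state();print(fmt(s))
c=cam("wrist")
for d in spotter.cut_out("waste_bin","wrist")[:1]: print("bin",d["conf"],planerect(c,d["region"],.085))
plan([.472,-.437,.078])
E
```

```text
{'clock': 33.9, 'tcp_pos': [0.4732, -0.4196, 0.1979], 'orientation': [0.0002, 0.0881, 0.9961, -0.0001], 'wrist_force': [1.3934, -0.1879, 0.1254], 'finger_gap': 0.0293, 'grip_force': 29.8883}
bin 0.57 [ 472.1 -418.7  139.8  139.7   84.4]
cur yaw 79.6 dy 0.0 joint6 -0.67
turn 0 x [-0.0007, 0.0002, 0.0] shift 3 x [-0.0022, -0.0178, 0.158]
```

Emit:
jog_arm([
  [[0,-0.06,0.1,0,0,0,255],[0,0,0.16,0,0,0,255],[0,0,0.16,0,0,0,255],[0,0,0.05,0,0,0,255],[0,0,0,0,0,0,255],[0,0,0,0,0,0,135],[0,0,0,0,0,0,135],[0,0,0,0,0,0,135],[0,0,-0.15,0,0,0,135],[0,0,-0.16,0,0,0,106],[0,0,-0.16,0,0,0,106],[0,0,-0.06,0,0,0,106]],
])

```text
clock: 35.2
tcp_pos: [0.4724, -0.4342, 0.2191]
orientation: [0.003, 0.088, 0.996, -0.003]
wrist_force: [-0.2, -0.6, 1.0]
finger_gap: 0.0497
grip_force: 0.0
```

```bash
python3 - <<'E'
from h import *
s=env.get_state();print(fmt(s))
c=cam("wrist");caps(c,.02)
plan([.52,.30,.22],79.8)
E
```

```text
{'clock': 35.2, 'tcp_pos': [0.4724, -0.4342, 0.2191], 'orientation': [0.0031, 0.088, 0.9961, -0.0032], 'wrist_force': [-0.1664, -0.5886, 0.9686], 'finger_gap': 0.0497, 'grip_force': 0.0}
cap conf 0.86 uv [300. 200.] hsv [107. 156. 154.] pos [ 0.4635 -0.452 ] [ 464.5 -455.1   37.8   37.1]
cap conf 0.83 uv [340. 172.] hsv [  3. 198. 164.] pos [ 0.4444 -0.4148] [ 444.6 -414.4   35.2   34.9]
cap conf 0.67 uv [346. 228.] hsv [ 24. 165. 249.] pos [ 0.4938 -0.4152] [ 496.  -416.1   35.3   39.5]
cur yaw 79.9 dy -0.1 joint6 -0.69
turn 1 x [-0.0017, 0.002, 0.0006] shift 17 x [0.0196, 0.172, -0.0006]
```

Emit:
jog_arm([
  [[0.0196,0.172,0,0,0,0,106],[0.0196,0.172,0,0,0,0,106],[0.0196,0.172,0,0,0,0,106],[0.0196,0.172,0,0,0,0,106],[0.0196,0.172,0,0,0,0,106],[0.0196,0.172,0,0,0,0,106],[0.0196,0.172,0,0,0,0,106],[0.0196,0.172,0,0,0,0,106],[0.0196,0.172,0,0,0,0,106],[0.0196,0.172,0,0,0,0,106],[0.0196,0.172,0,0,0,0,106],[0.0196,0.172,0,0,0,0,106],[0.0196,0.172,0,0,0,0,106],[0.0196,0.172,0,0,0,0,106],[0.0196,0.172,0,0,0,0,106],[0.0196,0.172,0,0,0,0,106],[0.0196,0.172,0,0,0,0,106],[0,0,0,0,0,0,106],[0,0,0,0,0,0,106]],
])

```text
clock: 37.2
tcp_pos: [0.5161, 0.3024, 0.2112]
orientation: [-0.001, 0.087, 0.996, -0.001]
wrist_force: [-0.2, -0.2, 0.2]
finger_gap: 0.05
grip_force: 0.0
```

```bash
python3 - <<'E'
from h import *
s=env.get_state();print(fmt(s))
c=cam("wrist");caps(c,.024);save(c,"w7.png",(220,180,460,360),3)
for d in spotter.cut_out("capsule_holder","wrist")[:1]: print(d["conf"],planerect(c,d["region"],.015))
E
```

```text
{'clock': 37.2, 'tcp_pos': [0.5161, 0.3024, 0.2112], 'orientation': [-0.001, 0.0869, 0.9962, -0.0006], 'wrist_force': [-0.2412, -0.2026, 0.1832], 'finger_gap': 0.05, 'grip_force': 0.0}
cap conf 0.97 uv [192. 321.] hsv [ 88. 172. 143.] pos [0.606  0.1564] [606.4 154.9  26.4  48.8]
cap conf 0.90 uv [309. 258.] hsv [ 68.  80. 158.] pos [0.5607 0.284 ] [559.6 282.4  36.   41.7]
cap conf 0.62 uv [348. 266.] hsv [ 11. 148. 228.] pos [0.575  0.3171] [573.1 319.6  42.4  34.5]
0.58 [519.  294.6 111.5 158.1  80.1]
```

View pics/w7.png

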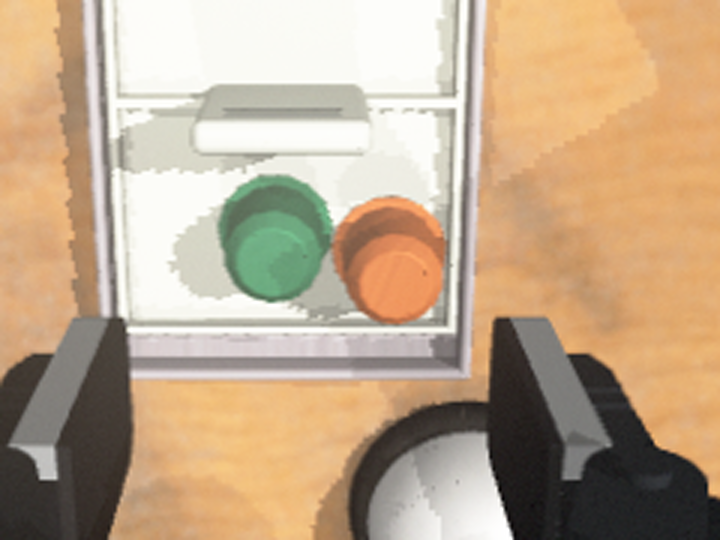

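Copper (crop 390,260) and green (crop 275,240) touch flanges. I'll take copper first, with the fingers closing along the holder's x, then green.

Emit:
jog_arm([
  [[0,0,0,0,0,-0.0455,106],[0,0,0,0,0,-0.0455,106],[0,0,0,0,0,-0.0455,106],[0,0,0,0,0,-0.0455,106],[0,0,0,0,0,-0.0455,106],[0,0,0,0,0,-0.0455,106],[0,0,0,0,0,-0.0455,106],[0,0,0,0,0,-0.0455,106],[0,0,0,0,0,-0.0455,106],[0,0,0,0,0,-0.0455,106],[0,0,0,0,0,-0.0455,106],[0,0,0,0,0,0,106],[0,0,0,0,0,0,106]],
])

```text
clock: 38.65
tcp_pos: [0.5173, 0.3006, 0.2128]
orientation: [0.0, -0.641, 0.768, 0.0]
wrist_force: [-0.4, -0.4, 0.2]
finger_gap: 0.05
grip_force: 0.0
```

```bash
python3 - <<'E'
from h import *
s=env.get_state();print(fmt(s))
c=cam("wrist");caps(c,.024)
plan([.574,.318,.2],169.8);plan([.574,.318,.019],169.8)
E
```

```text
{'clock': 38.65, 'tcp_pos': [0.5173, 0.3006, 0.2128], 'orientation': [0.0, -0.6407, 0.7678, 0.0001], 'wrist_force': [-0.3897, -0.3975, 0.2162], 'finger_gap': 0.05, 'grip_force': 0.0}
cap conf 0.95 uv [271. 196.] hsv [ 68.  78. 154.] pos [0.5598 0.2814] [561.2 281.4  38.2  35. ]
cap conf 0.74 uv [265. 236.] hsv [ 11. 146. 217.] pos [0.5731 0.3173] [574.1 317.9  39.   34.4]
cap conf 0.74 uv [179.  64.] hsv [ 89. 255. 191.] pos [0.6149 0.1552] [611.9 155.1  34.9  42.1]
cap conf 0.68 uv [233.   7.] hsv [140.  164.  115.5] pos [0.5603 0.1231] [560.6 121.9  12.3  32.8]
cur yaw 169.8 dy 0.0 joint6 -1.00
turn 0 x [0.0, 0.0, -0.0] shift 2 x [-0.0534, -0.1058, 0.0254]
cur yaw 169.8 dy 0.0 joint6 -1.00
turn 0 x [0.0, 0.0, -0.0] shift 5 x [-0.0214, -0.0423, 0.155]
```

Emit:
jog_arm([
  [[-0.0534,-0.1058,0,0,0,0,106],[-0.0534,-0.1058,0,0,0,0,106],[0,0,0.16,0,0,0,106],[0,0,0.16,0,0,0,106],[0,0,0.16,0,0,0,106],[0,0,0.16,0,0,0,106],[0,0,0.09,0,0,0,106],[0,0,0.045,0,0,0,106],[0,0,0,0,0,0,106],[0,0,0,0,0,0,255],[0,0,0,0,0,0,255],[0,0,0,0,0,0,255],[0,0,0,0,0,0,255],[0,0,0,0,0,0,255],[0,0,0,0,0,0,255]],
])

```text
clock: 40.25
tcp_pos: [0.5751, 0.3194, 0.0208]
orientation: [0.002, -0.643, 0.766, -0.0]
wrist_force: [-0.1, 0.6, 5.8]
finger_gap: 0.0296
grip_force: 30.2
```

```bash
python3 - <<'E'
from h import *
s=env.get_state();print(fmt(s))
plan([.474,-.378,.2])
E
```

```text
{'clock': 40.25, 'tcp_pos': [0.5751, 0.3194, 0.0208], 'orientation': [0.0016, -0.6427, 0.7661, -0.0004], 'wrist_force': [-0.0815, 0.6481, 5.8406], 'finger_gap': 0.0296, 'grip_force': 30.2303}
cur yaw 170.0 dy 0.0 joint6 -1.01
turn 0 x [-0.0009, 0.0006, 0.0] shift 17 x [0.1657, -0.0051, -0.0422]
```

Emit:
jog_arm([
  [[0,0,-0.1,0,0,0,255],[0,0,-0.18,0,0,0,255],[0,0,-0.18,0,0,0,255],[0,0,-0.18,0,0,0,255],[0.176,-0.0054,-0.076,0,0,0,255],[0.176,-0.0054,0,0,0,0,255],[0.176,-0.0054,0,0,0,0,255],[0.176,-0.0054,0,0,0,0,255],[0.176,-0.0054,0,0,0,0,255],[0.176,-0.0054,0,0,0,0,255],[0.176,-0.0054,0,0,0,0,255],[0.176,-0.0054,0,0,0,0,255],[0.176,-0.0054,0,0,0,0,255],[0.176,-0.0054,0,0,0,0,255],[0.176,-0.0054,0,0,0,0,255],[0.176,-0.0054,0,0,0,0,255],[0.176,-0.0054,0,0,0,0,255],[0.176,-0.0054,0,0,0,0,255],[0.176,-0.0054,0,0,0,0,255],[0.176,-0.0054,0,0,0,0,255]],
])

```text
clock: 42.25
tcp_pos: [0.4721, -0.3799, 0.1981]
orientation: [0.0, -0.643, 0.766, -0.0]
wrist_force: [0.5, -1.0, -0.1]
finger_gap: 0.0295
grip_force: 29.8
```

```bash
python3 - <<'E'
from h import *
s=env.get_state();print(fmt(s))
c=cam("wrist")
for d in spotter.cut_out("waste_bin","wrist")[:1]: print("bin",d["conf"],planerect(c,d["region"],.085))
plan([.474,-.380,.065])
E
```

```text
{'clock': 42.25, 'tcp_pos': [0.4721, -0.3799, 0.1981], 'orientation': [0.0, -0.6426, 0.7662, -0.0001], 'wrist_force': [0.5097, -1.0056, -0.1209], 'finger_gap': 0.0295, 'grip_force': 29.8132}
bin 0.64 [ 472.1 -418.9  141.   141.3   84.4]
cur yaw 169.6 dy 0.0 joint6 -2.20
turn 0 x [-0.0002, -0.0007, -0.0] shift 3 x [-0.0053, -0.0024, 0.1765]
```

Emit:
jog_arm([
  [[0,0,0.07,0,0,0,255],[0,0,0.16,0,0,0,255],[0,0,0.16,0,0,0,255],[0,0,0.13,0,0,0,255],[0,0,0,0,0,0,255],[0,0,0,0,0,0,130],[0,0,0,0,0,0,130],[0,0,0,0,0,0,130],[0,0,-0.15,0,0,0,130],[0,0,-0.16,0,0,0,106],[0,0,-0.16,0,0,0,106],[0,0,-0.1,0,0,0,106]],
])

```text
clock: 43.55
tcp_pos: [0.4738, -0.3792, 0.2157]
orientation: [0.0, -0.643, 0.766, -0.003]
wrist_force: [1.2, -0.3, -0.4]
finger_gap: 0.0501
grip_force: 0.0
```

Emit:
jog_arm([
  [[0,0,0,0,0,0.0455,106],[0,0,0,0,0,0.0455,106],[0,0,0,0,0,0.0455,106],[0,0,0,0,0,0.0455,106],[0,0,0,0,0,0.0455,106],[0,0,0,0,0,0.0455,106],[0,0,0,0,0,0.0455,106],[0,0,0,0,0,0.0455,106],[0,0,0,0,0,0.0455,106],[0,0,0,0,0,0.0455,106],[0,0,0,0,0,0.0455,106],[0,0,0,0,0,0,106]],
])

```text
clock: 44.75
tcp_pos: [0.4731, -0.3785, 0.212]
orientation: [0.001, 0.088, 0.996, -0.001]
wrist_force: [-1.0, 0.5, 0.1]
finger_gap: 0.05
grip_force: 0.0
```

```bash
python3 - <<'E'
from h import *
s=env.get_state();print(fmt(s))
c=cam("wrist");caps(c,.02)
plan([.53,.283,.21],79.8)
E
```

```text
{'clock': 44.75, 'tcp_pos': [0.4731, -0.3785, 0.212], 'orientation': [0.0009, 0.0882, 0.9961, -0.0008], 'wrist_force': [-0.9515, 0.4504, 0.121], 'finger_gap': 0.05, 'grip_force': 0.0}
cap conf 0.93 uv [323. 207.] hsv [ 11.  160.  218.5] pos [ 0.4716 -0.3782] [ 470.9 -377.7   34.3   36.8]
cap conf 0.81 uv [243. 216.] hsv [108. 157. 152.] pos [ 0.4637 -0.4526] [ 463.9 -454.3   40.3   37.1]
cap conf 0.74 uv [289. 241.] hsv [ 24. 166. 249.] pos [ 0.4962 -0.4152] [ 496.8 -413.5   35.    40.7]
cap conf 0.61 uv [279. 186.] hsv [  3. 200. 165.] pos [ 0.4434 -0.4135] [ 445.  -412.4   33.8   35.7]
cur yaw 80.1 dy -0.3 joint6 -0.63
turn 0 x [-0.0003, 0.0004, 0.0016] shift 15 x [0.0163, 0.1763, 0.0004]
```

Four are in the bin. Now green.

Emit:
jog_arm([
  [[0.0163,0.1763,0,0,0,0,106],[0.0163,0.1763,0,0,0,0,106],[0.0163,0.1763,0,0,0,0,106],[0.0163,0.1763,0,0,0,0,106],[0.0163,0.1763,0,0,0,0,106],[0.0163,0.1763,0,0,0,0,106],[0.0163,0.1763,0,0,0,0,106],[0.0163,0.1763,0,0,0,0,106],[0.0163,0.1763,0,0,0,0,106],[0.0163,0.1763,0,0,0,0,106],[0.0163,0.1763,0,0,0,0,106],[0.0163,0.1763,0,0,0,0,106],[0.0163,0.1763,0,0,0,0,106],[0.0163,0.1763,0,0,0,0,106],[0.0163,0.1763,0,0,0,0,106],[0,0,0,0,0,0,106],[0,0,0,0,0,0,106]],
])

```text
clock: 46.55
tcp_pos: [0.5282, 0.2843, 0.2103]
orientation: [-0.0, 0.086, 0.996, -0.0]
wrist_force: [-0.3, -0.5, 0.1]
finger_gap: 0.0498
grip_force: 0.0
```

```bash
python3 - <<'E'
from h import *
s=env.get_state();print(fmt(s))
c=cam("wrist");caps(c,.024)
print([(toplane(c,b[0],.008),b) for b in best("capsule_2","wrist")])
plan([.5605,.2825,.2],79.8)
plan([.5605,.2825,.019],79.8)
E
```

```text
{'clock': 46.55, 'tcp_pos': [0.5282, 0.2843, 0.2103], 'orientation': [-0.0001, 0.0859, 0.9963, -0.0002], 'wrist_force': [-0.3426, -0.507, 0.1285], 'finger_gap': 0.0498, 'grip_force': 0.0}
cap conf 0.76 uv [326. 243.] hsv [ 68.  82. 148.] pos [0.5586 0.2815] [559.5 282.3  35.4  39.9]
cap conf 0.73 uv [204. 309.] hsv [ 88. 173. 142.] pos [0.607  0.1547] [607.3 152.2  22.1  46.1]
cap conf 0.69 uv [153. 271.] hsv [143. 141. 134.] pos [0.558  0.1093] [556.7 108.8  33.7  48. ]
cap conf 0.39 uv [ 28. 383.] hsv [ 12.  98. 130.] pos [ 0.6612 -0.0645] [672.9 -95.2  50.  168.3]
[(array([[0.56040097, 0.10962291]]), ([157.5, 267.8], 0.79)), (array([[0.56016116, 0.28342624]]), ([327.1, 239.4], 0.71)), (array([[0.61556376, 0.15511974]]), ([214.3, 310.0], 0.63))]
cur yaw 79.9 dy -0.1 joint6 0.53
turn 0 x [-0.0001, -0.0001, 0.0004] shift 1 x [-0.1259, 0.0237, 0.0423]
cur yaw 79.9 dy -0.1 joint6 0.53
turn 0 x [-0.0001, -0.0001, 0.0004] shift 5 x [-0.0252, 0.0047, 0.1533]
```

Emit:
jog_arm([
  [[-0.124,0.023,0,0,0,0,106],[0,0,0.16,0,0,0,106],[0,0,0.16,0,0,0,106],[0,0,0.16,0,0,0,106],[0,0,0.16,0,0,0,106],[0,0,0.08,0,0,0,106],[0,0,0.046,0,0,0,106],[0,0,0,0,0,0,106],[0,0,0,0,0,0,255],[0,0,0,0,0,0,255],[0,0,0,0,0,0,255],[0,0,0,0,0,0,255],[0,0,0,0,0,0,255],[0,0,0,0,0,0,255]],
])

```text
clock: 48.1
tcp_pos: [0.5614, 0.284, 0.0207]
orientation: [0.002, 0.088, 0.996, 0.001]
wrist_force: [-0.0, -1.2, 6.4]
finger_gap: 0.0296
grip_force: 30.3
```

```bash
python3 - <<'E'
from h import *
s=env.get_state();print(fmt(s))
plan([.475,-.417,.2])
E
```

```text
{'clock': 48.1, 'tcp_pos': [0.5614, 0.284, 0.0207], 'orientation': [0.0016, 0.0881, 0.9961, 0.0005], 'wrist_force': [-0.0495, -1.1561, 6.4095], 'finger_gap': 0.0296, 'grip_force': 30.2605}
cur yaw 79.9 dy 0.0 joint6 0.52
turn 0 x [0.0004, 0.001, -0.0] shift 17 x [-0.0089, -0.1659, -0.0422]
```

Emit:
jog_arm([
  [[0,0,-0.1,0,0,0,255],[0,0,-0.18,0,0,0,255],[0,0,-0.18,0,0,0,255],[0,0,-0.18,0,0,0,255],[-0.0095,-0.1763,-0.076,0,0,0,255],[-0.0095,-0.1763,0,0,0,0,255],[-0.0095,-0.1763,0,0,0,0,255],[-0.0095,-0.1763,0,0,0,0,255],[-0.0095,-0.1763,0,0,0,0,255],[-0.0095,-0.1763,0,0,0,0,255],[-0.0095,-0.1763,0,0,0,0,255],[-0.0095,-0.1763,0,0,0,0,255],[-0.0095,-0.1763,0,0,0,0,255],[-0.0095,-0.1763,0,0,0,0,255],[-0.0095,-0.1763,0,0,0,0,255],[-0.0095,-0.1763,0,0,0,0,255],[-0.0095,-0.1763,0,0,0,0,255],[-0.0095,-0.1763,0,0,0,0,255],[-0.0095,-0.1763,0,0,0,0,255],[-0.0095,-0.1763,0,0,0,0,255]],
])

```text
clock: 50.1
tcp_pos: [0.4733, -0.4189, 0.1981]
orientation: [0.0, 0.088, 0.996, -0.0]
wrist_force: [0.6, -0.3, -0.1]
finger_gap: 0.0291
grip_force: 29.9
```

```bash
python3 - <<'E'
from h import *
s=env.get_state();print(fmt(s))
plan([.474,-.417,.063])
E
```

```text
{'clock': 50.1, 'tcp_pos': [0.4733, -0.4189, 0.1981], 'orientation': [0.0002, 0.088, 0.9961, -0.0], 'wrist_force': [0.6142, -0.3309, -0.0826], 'finger_gap': 0.0291, 'grip_force': 29.9297}
cur yaw 79.9 dy 0.0 joint6 -0.68
turn 0 x [-0.0, 0.0001, 0.0] shift 4 x [-0.0003, 0.002, 0.1351]
```

Release, rise, then turn the tool +90° for the holder fin.

Emit:
jog_arm([
  [[0,0,0.1,0,0,0,255],[0,0,0.16,0,0,0,255],[0,0,0.16,0,0,0,255],[0,0,0.1,0,0,0,255],[0,0,0,0,0,0,255],[0,0,0,0,0,0,130],[0,0,0,0,0,0,130],[0,0,0,0,0,0,130],[0,0,-0.14,0,0,0,130],[0,0,-0.16,0,0,0,130],[0,0,-0.16,0,0,0,130],[0,0,-0.1,0,0,0,130],[0,0,0,0,0,0,130]],
])

```text
clock: 51.4
tcp_pos: [0.4758, -0.4195, 0.2146]
orientation: [0.004, 0.088, 0.996, -0.004]
wrist_force: [-0.2, -0.6, -0.9]
finger_gap: 0.0416
grip_force: 0.0
```

```bash
python3 - <<'E'
from h import *
s=env.get_state();print(fmt(s))
c=cam("wrist");caps(c,.02);save(c,"w8.png",(200,100,460,320),3)
E
```

```text
{'clock': 51.4, 'tcp_pos': [0.4758, -0.4195, 0.2146], 'orientation': [0.0039, 0.088, 0.9961, -0.0038], 'wrist_force': [-0.1543, -0.6209, -0.891], 'finger_gap': 0.0416, 'grip_force': 0.0}
cap conf 0.88 uv [325. 171.] hsv [  3. 196. 156.] pos [ 0.4436 -0.413 ] [ 442.8 -413.3   35.6   33. ]
cap conf 0.76 uv [367. 195.] hsv [ 11. 159. 217.] pos [ 0.4695 -0.3798] [ 470.6 -379.    35.2   37.3]
cap conf 0.70 uv [287. 202.] hsv [107. 160. 147.] pos [ 0.4637 -0.454 ] [ 464.3 -455.9   37.2   37.6]
cap conf 0.63 uv [334. 235.] hsv [ 25. 166. 251.] pos [ 0.5023 -0.4151] [ 503.2 -413.3   24.    35.6]
cap conf 0.60 uv [326. 209.] hsv [ 72. 111. 168.] pos [ 0.4789 -0.4168] [ 478.  -417.5   41.4   40.6]
```

View pics/w8.png

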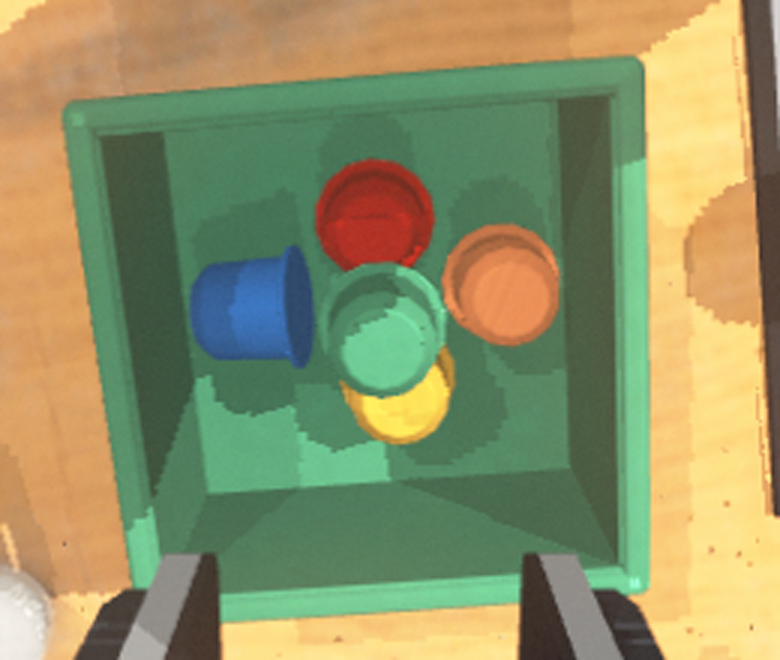

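Emit:
jog_arm([
  [[0,0,0,0,0,-0.0455,120],[0,0,0,0,0,-0.0455,120],[0,0,0,0,0,-0.0455,120],[0,0,0,0,0,-0.0455,120],[0,0,0,0,0,-0.0455,120],[0,0,0,0,0,-0.0455,120],[0,0,0,0,0,-0.0455,120],[0,0,0,0,0,-0.0455,120],[0,0,0,0,0,-0.0455,120],[0,0,0,0,0,-0.0455,120],[0,0,0,0,0,-0.0455,120],[0,0,0,0,0,0,120]],
])

```text
clock: 52.7
tcp_pos: [0.4731, -0.4167, 0.2062]
orientation: [-0.0, -0.643, 0.766, 0.001]
wrist_force: [0.5, -0.8, 0.6]
finger_gap: 0.0454
grip_force: 0.0
```

```bash
python3 - <<'E'
from h import *
plan([.519,.2944,.2],169.8)
E
```

```text
cur yaw 170.0 dy -0.2 joint6 -2.25
turn 0 x [0.0007, 0.0005, 0.0011] shift 16 x [-0.177, 0.0202, 0.0016]
```

All five capsules are in the bin: red (375,215), copper (500,285), blue on its side (250,305), green on top (385,330) and brass (400,400). Now the holder.

Emit:
jog_arm([
  [[-0.177,0.0202,0,0,0,0,120],[-0.177,0.0202,0,0,0,0,120],[-0.177,0.0202,0,0,0,0,120],[-0.177,0.0202,0,0,0,0,120],[-0.177,0.0202,0,0,0,0,120],[-0.177,0.0202,0,0,0,0,120],[-0.177,0.0202,0,0,0,0,120],[-0.177,0.0202,0,0,0,0,120],[-0.177,0.0202,0,0,0,0,120],[-0.177,0.0202,0,0,0,0,120],[-0.177,0.0202,0,0,0,0,120],[-0.177,0.0202,0,0,0,0,120],[-0.177,0.0202,0,0,0,0,120],[-0.177,0.0202,0,0,0,0,120],[-0.177,0.0202,0,0,0,0,120],[-0.177,0.0202,0,0,0,0,120],[0,0,0,0,0,0,120],[0,0,0,0,0,0,120]],
])

```text
clock: 54.5
tcp_pos: [0.5164, 0.2947, 0.2066]
orientation: [-0.001, -0.643, 0.766, 0.0]
wrist_force: [-0.8, -0.5, -0.3]
finger_gap: 0.0455
grip_force: 0.0
```

```bash
python3 - <<'E'
from h import *
s=env.get_state();print(fmt(s))
c=cam("wrist")
for d in spotter.cut_out("capsule_holder","wrist")[:1]: print(d["conf"],planerect(c,d["region"],.015))
plan([.519,.2944,.03],169.8)
E
```

```text
{'clock': 54.5, 'tcp_pos': [0.5164, 0.2947, 0.2066], 'orientation': [-0.0011, -0.6426, 0.7662, 0.0003], 'wrist_force': [-0.7761, -0.483, -0.3082], 'finger_gap': 0.0455, 'grip_force': 0.0}
0.97 [519.3 294.1 113.8 159.5  80. ]
cur yaw 169.9 dy -0.1 joint6 -1.01
turn 0 x [0.0005, -0.0003, 0.0004] shift 4 x [-0.0017, -0.002, 0.1772]
```

Emit:
jog_arm([
  [[-0.005,-0.01,0.1,0,0,0,120],[0,0,0.16,0,0,0,120],[0,0,0.16,0,0,0,120],[0,0,0.16,0,0,0,120],[0,0,0.08,0,0,0,120],[0,0,0.046,0,0,0,120],[0,0,0,0,0,0,120],[0,0,0,0,0,0,255],[0,0,0,0,0,0,255],[0,0,0,0,0,0,255],[0,0,0,0,0,0,255],[0,0,0,0,0,0,255],[0,0,0,0,0,0,255],[0,0,0,0,0,0,255],[0,0,0,0,0,0,255]],
], force=60)

```text
clock: 56.1
tcp_pos: [0.5213, 0.2952, 0.0333]
orientation: [0.002, -0.643, 0.766, -0.001]
wrist_force: [0.2, -1.7, 6.6]
finger_gap: 0.0088
grip_force: 60.0
```

```bash
python3 - <<'E'
from h import *
s=env.get_state();print(fmt(s))
plan([.463,-.026,.17],178.3)
E
```

```text
{'clock': 56.1, 'tcp_pos': [0.5213, 0.2952, 0.0333], 'orientation': [0.0015, -0.6427, 0.7661, -0.0006], 'wrist_force': [0.2263, -1.729, 6.5757], 'finger_gap': 0.0088, 'grip_force': 60.0034}
cur yaw 170.0 dy 8.3 joint6 -1.01
turn 1 x [-0.001, 0.0004, -0.0462] shift 8 x [0.1614, 0.0244, -0.0684]
```

Emit:
jog_arm([
  [[0,0,-0.03,0,0,0,255],[0,0,-0.08,0,0,0,255],[0,0,-0.14,0,0,0,255],[0,0,-0.15,0,0,0,255],[0,0,-0.147,0,0,-0.0231,255],[0,0,0,0,0,-0.0231,255],[0.1614,0.0244,0,0,0,0,255],[0.1614,0.0244,0,0,0,0,255],[0.1614,0.0244,0,0,0,0,255],[0.1614,0.0244,0,0,0,0,255],[0.1614,0.0244,0,0,0,0,255],[0.1614,0.0244,0,0,0,0,255],[0.1614,0.0244,0,0,0,0,255],[0.1614,0.0244,0,0,0,0,255],[0,0,0,0,0,0,255],[0,0,0,0,0,0,255]],
])

```text
clock: 57.7
tcp_pos: [0.4612, -0.0271, 0.1683]
orientation: [0.0, -0.696, 0.718, 0.0]
wrist_force: [0.3, 0.4, -0.5]
finger_gap: 0.0092
grip_force: 58.9
```

```bash
python3 - <<'E'
from h import *
s=env.get_state();print(fmt(s))
c=cam("wrist");save(c,"w9.png");plan([.463,-.025,.0333],178.3)
E
```

```text
{'clock': 57.7, 'tcp_pos': [0.4612, -0.0271, 0.1683], 'orientation': [0.0001, -0.6956, 0.7184, 0.0003], 'wrist_force': [0.2781, 0.3954, -0.4827], 'finger_gap': 0.0092, 'grip_force': 58.8741}
cur yaw 178.3 dy 0.0 joint6 -1.77
turn 0 x [0.0001, 0.0002, -0.0002] shift 3 x [-0.0018, -0.002, 0.18]
```

View pics/w9.png

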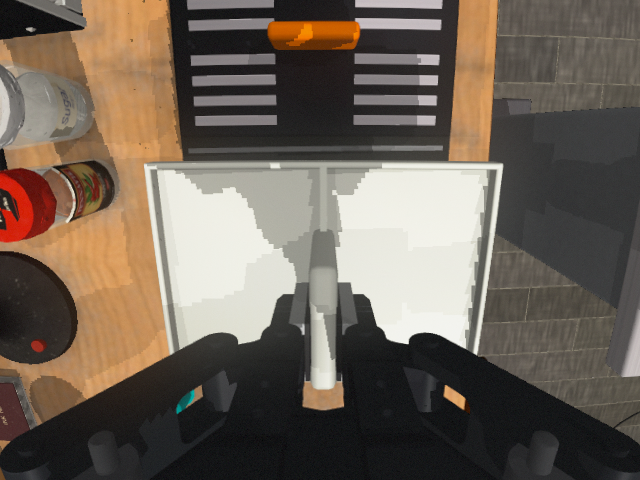

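The holder is level in the grip, parallel to the stand edge. I'll lower and release it.

Emit:
jog_arm([
  [[-0.012,-0.006,0.1,0,0,0,255],[0,0,0.14,0,0,0,255],[0,0,0.14,0,0,0,255],[0,0,0.1,0,0,0,255],[0,0,0.04,0,0,0,255],[0,0,0.018,0,0,0,255],[0,0,0,0,0,0,255],[0,0,0,0,0,0,255]],
])

```text
clock: 58.55
tcp_pos: [0.4643, -0.0234, 0.0347]
orientation: [0.001, -0.697, 0.717, -0.001]
wrist_force: [0.8, -0.1, -0.3]
finger_gap: 0.0087
grip_force: 58.8
```

Emit:
jog_arm([
  [[0,0,0,0,0,0,200],[0,0,0,0,0,0,150],[0,0,0,0,0,0,120],[0,0,0,0,0,0,120],[0,0,-0.08,0,0,0,120],[0,0,-0.14,0,0,0,120],[0,0,-0.16,0,0,0,120],[0,0,-0.16,0,0,0,120],[0,0,-0.16,0,0,0,120],[0,0,-0.1,0,0,0,120],[0,0,0,0,0,0,120],[0,0,0,0,0,0,120]],
])

```text
clock: 59.75
tcp_pos: [0.4634, -0.0236, 0.2338]
orientation: [0.0, -0.697, 0.718, -0.0]
wrist_force: [0.8, 0.5, -0.3]
finger_gap: 0.045
grip_force: 0.0
```

```bash
python3 - <<'E'
from h import *
s=env.get_state();print(fmt(s))
c=cam("wrist")
for d in spotter.cut_out("capsule_holder","wrist")[:1]: print(d["conf"],planerect(c,d["region"],.014))
c=cam("top");save(c,"end.png",(240,150,560,340),2.4)
for t,z in(("waste_bin",.085),("capsule_holder",.014),("cup_stand",.069)):
    for d in spotter.cut_out(t,"top")[:1]: print(t,d["conf"],planerect(c,d["region"],z))
print([(toplane(c,b[0],.004),b) for b in best("shot_glass","top")[:2]])
E
```

```text
{'clock': 59.75, 'tcp_pos': [0.4634, -0.0236, 0.2338], 'orientation': [0.0003, -0.6965, 0.7176, -0.0004], 'wrist_force': [0.7903, 0.4674, -0.2879], 'finger_gap': 0.045, 'grip_force': 0.0}
0.66 [464.  -25.1 112.1 157.6  88.3]
waste_bin 0.69 [ 467.9 -402.9  168.6  152.9   85.4]
capsule_holder 0.87 [463.2  -5.5  79.4 159.5  87.9]
[]
```

View pics/end.png

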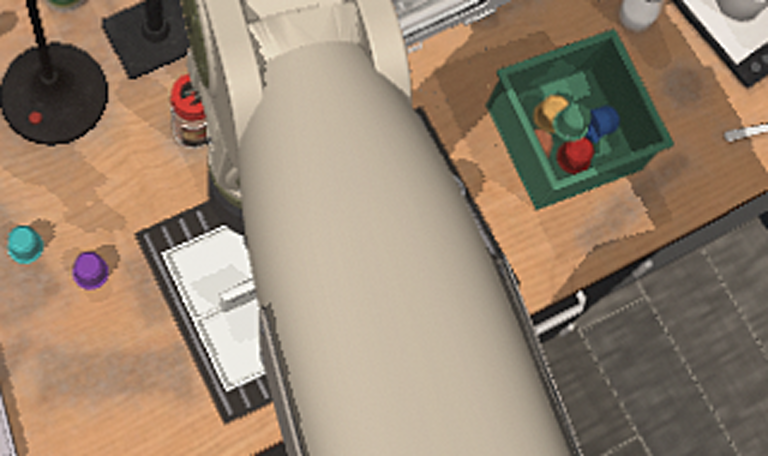

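The final top picture shows the holder on the mat (crop 215,310) and all five capsules in the bin (crop 575,120). The arm hides the stand and glass, so I'll check those from the side.

```bash
python3 - <<'E'
from h import *
c=cam("side");
for t in("cup_stand","shot_glass","capsule_holder"):
    b=best(t,"side")[:1];print(t,b,[toplane(c,x[0],.004) for x in b])
save(c,"end2.png",(240,130,480,330),3)
E
```

```text
cup_stand [([363.8, 248.3], 0.78)] [array([[ 0.46147978, -0.15364773]])]
shot_glass [] []
capsule_holder [([366.3, 271.9], 0.79)] [array([[ 0.4595909 , -0.03427544]])]
```

View pics/end2.png

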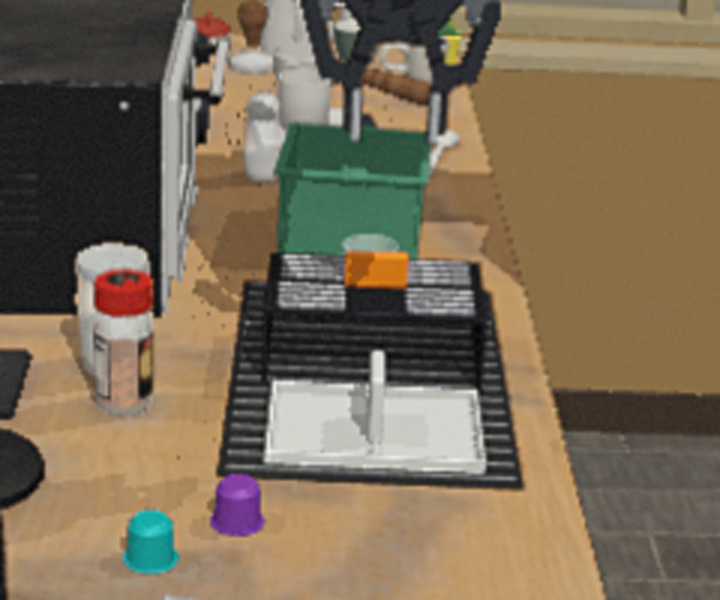

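The side crop shows the holder (375,425), the stand (375,285) and the upright glass rim behind it (370,243), all on the mat. The jars are in place.

```bash
python3 -c "
from workcell import ticket
print(ticket.hand_in())"
```

```text
the job is handed in; nothing more can be done
None
```

The job is handed in: the shot glass, cup stand and capsule holder stand upright on the drying mat, all five capsules are in the upright bin, and no jar or bell was touched; the hand-in call returned no verdict.

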